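Pin a stack of bronze gears in the stacking fixture

ROBOT

A 7-joint arm with a two-finger parallel gripper is mounted at the origin on the work surface. World frame = base frame: x ahead of the robot, y to its left, z up, the work surface at z = 0. Lengths are in m, angles in rad, forces in N, time in s.
With the tool pointing down it reaches from about 0.4 to 0.75 m from the base axis. Payload 19.5 kg.
Tool frame: the origin (TCP) lies at the very end of the fingers, on their centre line; the grasp point (between the pads) lies 19 mm behind it (bot.grip_depth is the distance from the TCP to the grasp point, in m); z points along the fingers, y is the line along which they close (so a half turn about z gives the same grasp; the last joint's range is limited). The gripper opens to 85 mm and grips with 20 to 120 N. Pads are 22 mm wide; open, the fingers measure 114 mm over their backs; the gripper's body (76 mm by 85 mm) begins 54 mm behind the grasp point. The pads swing forward as they close: fully open they stand 13 mm farther back than shut.
Start: joints at [-1.253, 0.707, -0.028, 1.485, 0.022, 0.951, -0.075], TCP at [0.202, 0.538, 0.231] pointing down, gripper open.
Joint ranges: [-2.71, 2.71], [-0.32, 2.16], [-1.57, 1.52], [0, 2.45], [-1.46, 4.6], [0, 2.02], [-2.83, 2.83]. Speed limits (rad/s): [1.89, 1.89, 2.57, 2.57, 3.01, 3.01, 3.01].

INTERFACE

Orientations are given as a rotation vector (axis times angle).
In Python, from bench import bot gives the robot as it stands.
- The arm moves only by the shell command python3 inch.py, which reads ROWS from standard input. ROWS is one flat JSON list of numbers that holds 1 to 12 rows one after another, with no inner brackets; each row has 7 numbers: a rotation vector rx, ry, rz in rad, then dx, dy, dz in m, then the opening from 0.0 (shut) to 1.0 (fully open); each row shifts and turns the commanded pose from where the row before left it, along the tool's axes as they then stand; what a row does not reach is not made up. A row lasts 1/12 s, in which the tool goes at most 0.0417 m and 0.125 rad, less where a joint would pass 70% of its speed; a pose out of reach is approached as far as the arm can. The fingers move at their own pace and stop on an object; the grip force is fixed at half the most. Time passes only in rows, so rows that do not move let the fingers close. It prints the time, the measured TCP pose, the force, the opening and the grip force at its end. Input that does not fit is refused with a message, and nothing moves.
- bot.sense(): the state, without advancing time (a new reading comes with each control period).
- bot.camera(name): name is "scene" or "side" or "wrist"; returns the picture (400x640x3 uint8, blue, green, red); there is no depth.
- bot.camera_model(name): a dict with "fx", "fy", "cx", "cy" (pixels), "world_from_camera" (4x4, takes a point from camera to world coordinates). Camera axes: x right, y up, looking along -z (the intrinsics and any distortion apply to the point x, -y, -z); pixel columns grow to the right and rows downward; lengths in m; the calibration is good to about 2 mm. A picture is of the moment at which its call begins: read the wrist's pose just before it. camera_model takes no time and is no camera call; for the wrist camera it gives the pose at the moment of the call.
- bot.job_done(): hands the job in; it is judged then, once.
The state is a dict: "time": time; "qpos": joint angles; "dq": joint speeds; "joint_torque": joint torques, N m; "tcp_pos": TCP position; "tcp_rot": TCP orientation; "force": force on the tool from outside, world axes, zero at the start; "torque": the same for the moment, N m; "grip_width": opening from 0.0 (shut) to 1.0 (fully open); "gripper_force": force on a finger pad.
Only numpy, scipy, OpenCV 4.12 (cv2) and the standard library are available. Lean on these libraries where they do the work, as an engineer would, in place of code of your own. Each camera call takes 0.05 s, during which the arm holds its last target. There are 200 camera calls.

TASK

Swing the keeper arm aside, then stack all the loose bronze gears lying singly on the table, hubs up and bores in line, on the boss of the fixture's steel block, while the pin is still well away from it. Then push the long pin down through the whole stack until it is fully home in the block, let go, and swing the keeper arm back over the pin's head right up to its stop. Leave the short pin and the two ball bearings where they are.

Things in the scene. Friction and masses are not known exactly. Their poses are not given: they have to be found in the camera images.
- gear1: bronze gear, 64 mm over the teeth, 0.4 kg: rim 24 mm thick, round hub 40 mm across standing 10 mm above it (34 mm in all), 23 mm bore right through; round recess 48 mm wide, 11 mm deep underneath, which drops over the hub or boss below: each adds 24 mm to a stack. Starts flat, hub up. Origin: centre of the underside, on the bore axis; z up. Two to four are present
- gear2: bronze gear, 64 mm over the teeth, 0.4 kg: rim 24 mm thick, round hub 40 mm across standing 10 mm above it (34 mm in all), 23 mm bore right through; round recess 48 mm wide, 11 mm deep underneath, which drops over the hub or boss below: each adds 24 mm to a stack. Starts flat, hub up. Origin: centre of the underside, on the bore axis; z up. Two to four are present
- gear3: bronze gear, 64 mm over the teeth, 0.4 kg: rim 24 mm thick, round hub 40 mm across standing 10 mm above it (34 mm in all), 23 mm bore right through; round recess 48 mm wide, 11 mm deep underneath, which drops over the hub or boss below: each adds 24 mm to a stack. Starts flat, hub up. Origin: centre of the underside, on the bore axis; z up. Two to four are present
- gear4: bronze gear, 64 mm over the teeth, 0.4 kg: rim 24 mm thick, round hub 40 mm across standing 10 mm above it (34 mm in all), 23 mm bore right through; round recess 48 mm wide, 11 mm deep underneath, which drops over the hub or boss below: each adds 24 mm to a stack. Starts flat, hub up. Origin: centre of the underside, on the bore axis; z up. Two to four are present
- pin: long steel pin, 172 mm in all, 0.38 kg: shank 18 mm diameter, 142 mm long, its lowest 14 mm tapering to a 10 mm flat tip; on top a flat-sided head 26 mm square, 30 mm tall, to grip (sides along the pin's x and y). Starts upright in one of the rack's two holes, leaning up to 2 degrees. Origin: centre of the tip; z up to the head. Home, its tip is 4 mm and its head 146 to 176 mm above the table
- short_pin: short pin of the same kind (shank 75 mm, head 26 x 26 x 30 mm) upright in the other hole of the rack; leave it. Origin: centre of the tip
- rack: fixed wooden rack block 70 x 160 x 60 mm tall (x, y, z) with two holes 21 mm wide and 50 mm deep, 80 mm apart along its y; origin: centre of the underside
- fixture: fixed stacking fixture: steel block 150 x 140 mm, 34 mm tall, with a round boss (40 mm across, 9 mm high) in its middle, bored down its axis; a round post (22 mm diameter, 180 mm tall) stands 95 mm from the hole towards the fixture's -y. The first gear lies on the block over the boss. Origin: on the table under the hole; z up
- hole (a point): centre of the hole's mouth in the boss's top, 43 mm above the table (9 mm above the block's face); the hole is 20 mm wide and 39 mm deep
- bearing1: ball bearing lying on the table, 52 mm across, 15 mm tall; leave it. Origin: centre of the underside
- bearing2: second ball bearing, the same; leave it
- keeper (a joint): angle (rad) of the keeper arm, a flat bare-metal bar 26 mm wide, 12 mm thick, swinging level on the post, underside 182 mm above the table (6 mm over the head of a pin that is home). 0 = at its stop, pointing to the fixture's +y over the hole; it grows, clockwise from above, towards the fixture's +x and beyond, to 2.0. Starts near 0. Stays where left; about 1 N at the handle moves it
- keeper_handle (a point): upright round black handle of the keeper arm, 18 mm diameter and 40 mm tall (194 to 234 mm above the table), 122 mm from the pivot; the point lies on its axis, 217 mm above the table
- keeper_pivot (a point): the keeper arm's vertical pivot axis, at the post's top, 182 mm above the table

How it is judged:
By the outcome, as a careful person would: the job done as asked, in the order asked, and still so for the second after the job is handed in, with the robot touching nothing.
Of gear1, gear2, gear3, gear4 only 2 to 4 are there at a start; the rules pass over those that are not, and their reading is None.
At some moment in a run one of gear1, gear2, gear3, gear4 may be knocked a few centimetres aside while the robot is not near it.
It also fails if it takes over 210 s, if anything falls off the work surface, if the arm or the gripper's body presses on something with over 40 N, if the wrist force passes 120 N, or if a joint passes its speed limit or range.

## Working session

There is one attempt and no reset: what is moved stays moved. The work goes in short steps, Python scripts to look and compute and a shell command to move; the robot and the scene stay as the last step left them, time stands still between calls to the robot, and variables do not carry over. Pictures are saved under pics/ and viewed, at most 14 in all, crops included, and the job is handed in when it is done.

```bash
ls; mkdir -p pics
python3 - <<'E'
from bench import bot
import cv2
s=bot.sense();print({k:s[k] for k in('time','tcp_pos','tcp_rot','force','grip_width')},bot.grip_depth)
for n in('scene','side','wrist'):
    m=bot.camera_model(n);print(n,m)
    cv2.imwrite(f'pics/{n}0.png',bot.camera(n))
E
```

```text
bench.py
inch.py
pics
{'time': 0.0, 'tcp_pos': array([0.20236534, 0.53793576, 0.23084538]), 'tcp_rot': array([-5.62130807e-01, -3.09074797e+00,  1.68141576e-03]), 'force': array([-0.1686487 , -0.18365172, -0.21039903]), 'grip_width': 1.001276871472932} 0.0187
scene {'fx': 377.31236853409837, 'fy': 377.31236853409837, 'cx': 312.32744772508016, 'cy': 201.54248481073057, 'world_from_camera': array([[ 0.12874686, -0.73457186,  0.66620449,  1.24667426],
       [ 0.99167495,  0.09688709, -0.08481556, -0.06608748],
       [-0.00224349,  0.67157804,  0.74093043,  0.86269209],
       [ 0.        ,  0.        ,  0.        ,  1.        ]])}
side {'fx': 385.50508338472264, 'fy': 385.50508338472264, 'cx': 324.036466829383, 'cy': 200.2377641255545, 'world_from_camera': array([[ 0.99479663,  0.05785535, -0.08385956,  0.49815999],
       [-0.10186316,  0.54956921, -0.82921504, -0.81121198],
       [-0.0018879 ,  0.83344253,  0.55260292,  0.67097102],
       [ 0.        ,  0.        ,  0.        ,  1.        ]])}
wrist {'fx': 312.45174370903413, 'fy': 312.45174370903413, 'cx': 320.91393484578145, 'cy': 200.5495106630839, 'world_from_camera': array([[ 0.35285657, -0.89111545, -0.28531648,  0.12904799],
       [ 0.93567659,  0.3356438 ,  0.10886946,  0.56468168],
       [-0.00125055, -0.30537926,  0.95222998,  0.37527262],
       [ 0.        ,  0.        ,  0.        ,  1.        ]])}
```
View pics/scene0.png

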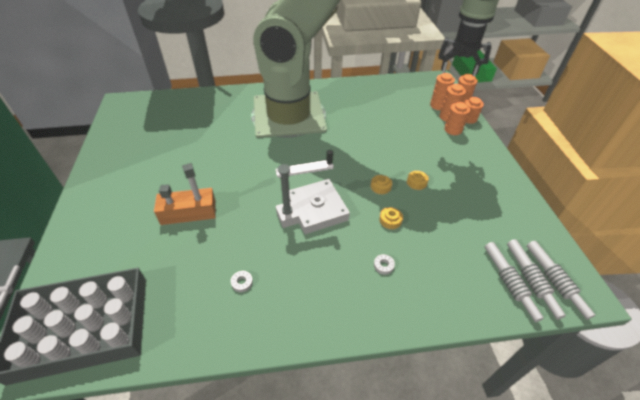

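View pics/side0.png

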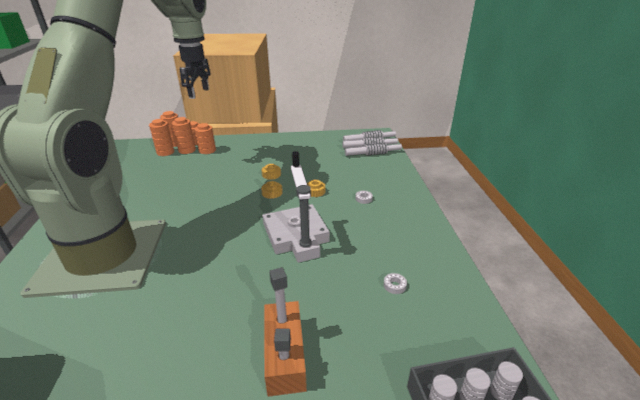

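The scene picture shows three gears at about (381,185), (418,180) and (391,217). The fixture's hole is near (317,200), the keeper handle near (330,158), the long pin's head near (189,171) and the short pin near (166,192). The side picture matches: gears at (271,172), (272,190) and (317,187), and the long pin's head at (278,278). I'll enlarge both for accurate pixels.

Create h.py:
```python
import numpy as np, cv2
from scipy.spatial.transform import Rotation as R
from bench import bot
def ray(m,p):
    W=m["world_from_camera"];d=np.array([(p[0]-m["cx"])/m["fx"],-(p[1]-m["cy"])/m["fy"],-1])
    return W[:3,3],W[:3,:3]@d
def tri(*mp):
    A=np.zeros((3,3));b=np.zeros(3);L=[]
    for m,p in mp:
        o,d=ray(m,p);d=d/np.linalg.norm(d);P=np.eye(3)-np.outer(d,d);A+=P;b+=P@o;L.append((o,P))
    x=np.linalg.solve(A,b);return x,max(np.linalg.norm(P@(x-o)) for o,P in L)
def atz(m,p,z):
    o,d=ray(m,p);return o+d*(z-o[2])/d[2]
def proj(m,x):
    W=m["world_from_camera"];c=W[:3,:3].T@(np.asarray(x)-W[:3,3])
    return m["cx"]+m["fx"]*c[0]/-c[2], m["cy"]-m["fy"]*c[1]/-c[2]
def rows(dx,dy,dz,yaw=0):
    """world delta + world yaw -> delta in current tool axes"""
    s=bot.sense();T=R.from_rotvec(s['tcp_rot']).as_matrix();return T.T@np.array([dx,dy,dz])
def crop(img,x0,y0,x1,y1,k):
    c=cv2.resize(img[y0:y1,x0:x1],None,fx=k,fy=k,interpolation=cv2.INTER_CUBIC)
    for u in range((x0+19)//20*20,x1,20): cv2.putText(c,str(u),(int((u+.5-x0)*k)-10,8),0,.3,(255,255,255));cv2.line(c,(int((u+.5-x0)*k),9),(int((u+.5-x0)*k),15),(0,0,255))
    for v in range((y0+19)//20*20,y1,20): cv2.putText(c,str(v),(0,int((v+.5-y0)*k)),0,.3,(255,255,255));cv2.line(c,(20,int((v+.5-y0)*k)),(26,int((v+.5-y0)*k)),(0,0,255))
    return c
```

Run:
```python
from h import *
a=cv2.imread('pics/scene0.png');b=cv2.imread('pics/side0.png')
cv2.imwrite('pics/c1.png',crop(a,260,140,440,250,4.4))
cv2.imwrite('pics/c2.png',np.hstack([crop(b,250,140,350,265,4.5),crop(b,258,262,312,387,4.5)]))
```

```text
(no output)
```

View pics/c1.png

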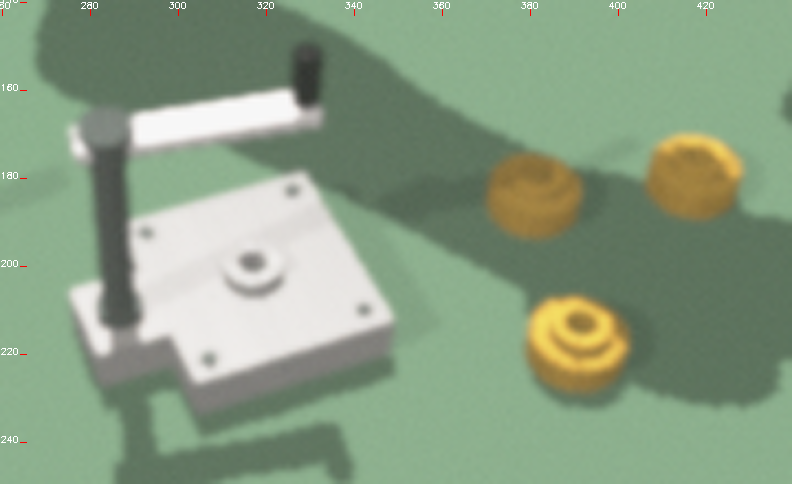

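View pics/c2.png

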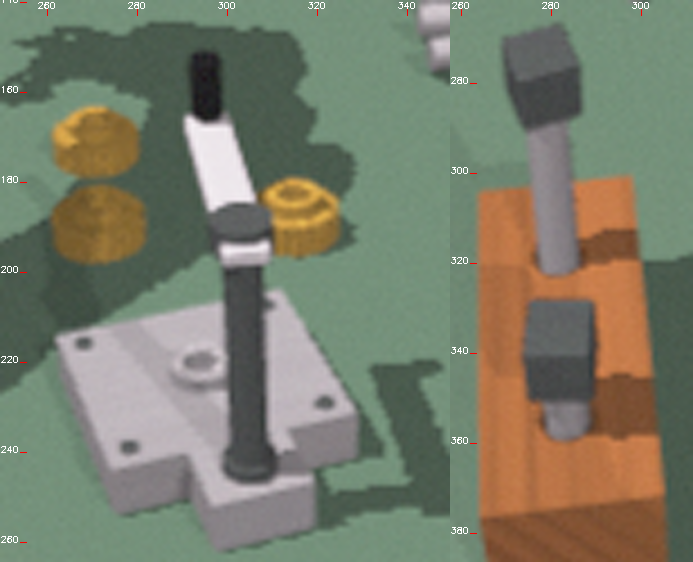

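Scene crop: hole mouth (316.8,199), lit gear's bore (391.8,213), post top (283.4,168), handle top (329.3,151). Side crop: mouth (294,219.5), that gear's bore (314.6,181.7), post top (303.3,188), handle top (295.1,151.7), pin head top (276.6,271.5). Next I triangulate these points.

Run:
```python
from h import *
m=bot.camera_model('scene');n=bot.camera_model('side')
np.set_printoptions(precision=4,suppress=True)
for k,a,b in [('mouth',(316.8,199),(294,219.5)),('gearC hubtop',(391.8,212.9),(314.6,181.7)),('posttop',(283.4,167.9),(303.3,187.9)),('handletop',(329.3,150.9),(295.1,151.7)),('handlebot',(330,162),(296,166)),('pintop',(188.5,167.5),(276.6,271.5)),
 ('post base',(287,211.5),(304.8,243)),('corner left far',(306,178.5+1),(262,214)),('cornerR',(348,211.7),(328,231)),('gearA mid',(381,184),(271.5,189)),('gearB mid',(417.5,179.5),(271,171.5))]:
    x,e=tri((m,a),(n,b));print(k,x,e)
s=bot.sense();print(R.from_rotvec(s['tcp_rot']).as_matrix())
a=bot.camera('scene');cv2.imwrite('pics/c3.png',crop(a,145,150,225,230,7))
```

```text
mouth [0.5021 0.0422 0.0444] 0.00043402661503530313
gearC hubtop [0.5759 0.2502 0.0361] 0.001049853266647221
posttop [ 0.5267 -0.0493  0.2012] 0.0003517418705422111
handletop [0.5143 0.0714 0.2349] 0.0001796263799066386
handlebot [0.5139 0.074  0.1941] 0.0015670229482629958
pintop [ 0.4653 -0.2986  0.1796] 0.002017965092470859
post base [ 0.5269 -0.0479  0.0324] 0.001979043100434351
corner left far [0.4265 0.0236 0.0702] 0.012979412000905912
cornerR [ 0.5732  0.1031 -0.0031] 0.04587780549977695
gearA mid [0.4364 0.257  0.0137] 0.0007592893094607553
gearB mid [0.4324 0.3776 0.0124] 0.0005975323095376905
[[-0.936   0.3521 -0.0002]
 [ 0.3521  0.936  -0.0008]
 [-0.     -0.0008 -1.    ]]
```

View pics/c3.png

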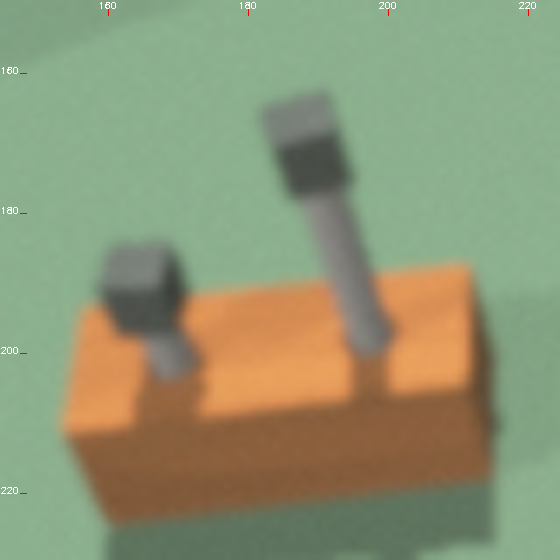

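All the heights agree with the sheet: mouth 44 mm, hub top 36 mm, handle top 235 mm. Post to hole measures 95 mm and post to handle 121 mm. That puts the fixture's yaw at about 15° and the keeper at about 0.16 rad. There are three gears. The next move is to a point above the handle, with the fingers closing along the keeper's tangent.

```bash
cat >> h.py <<'E'
def delta(x,y,z,yaw):
    """print shift in present tool axes and turn about tool z to reach TCP xyz with tool y at yaw deg; keeps tool upright"""
    s=bot.sense();T=R.from_rotvec(s['tcp_rot']).as_matrix();a=np.radians(yaw)
    Y=np.array([np.cos(a),np.sin(a),0]);Z=np.array([0,0,-1.]);G=np.c_[np.cross(Y,Z),Y,Z]
    print('t',round(s['time'],2),'tcp',s['tcp_pos'].round(4),'F',s['force'].round(1),'w',round(s['grip_width'],3),
      '\n shift',(T.T@(np.array([x,y,z])-s['tcp_pos'])).round(4),'turn',R.from_matrix(T.T@G).as_rotvec().round(4))
E
echo '[0, 0, 0, -0.0325, -0.0234, -0.005, 0.45, 0, 0, 0, -0.0325, -0.0234, -0.005, 0.45, 0, 0, 0, -0.0325, -0.0234, -0.005, 0.45, 0, 0, 0, -0.0325, -0.0234, -0.005, 0.45, 0, 0, 0, -0.0325, -0.0234, -0.005, 0.45, 0, 0, 0, -0.0325, -0.0234, -0.005, 0.45, 0, 0, 0, -0.0325, -0.0234, -0.005, 0.45, 0, 0, 0, -0.0325, -0.0234, -0.005, 0.45, 0, 0, 0, -0.0325, -0.0234, -0.005, 0.45, 0, 0, 0, -0.0325, -0.0234, -0.005, 0.45, 0, 0, 0, -0.0325, -0.0234, -0.005, 0.45, 0, 0, 0, -0.0325, -0.0234, -0.005, 0.45]' | python3 inch.py
echo '[0, 0, 0.11, 0, 0, 0, 0.45, 0, 0, 0.11, 0, 0, 0, 0.45, 0, 0, 0.11, 0, 0, 0, 0.45, 0, 0, 0.11, 0, 0, 0, 0.45, 0, 0, 0.11, 0, 0, 0, 0.45, 0, 0, 0.11, 0, 0, 0, 0.45, 0, 0, 0.11, 0, 0, 0, 0.45, 0, 0, 0.11, 0, 0, 0, 0.45, 0, 0, 0.11, 0, 0, 0, 0.45, 0, 0, 0.11, 0, 0, 0, 0.45]' | python3 inch.py
python3 - <<'E'
from h import *
delta(.5140,.0718,.30,5.9)
cv2.imwrite('pics/w1.png',bot.camera('wrist'));m=bot.camera_model('wrist');print(bot.sense()['qpos'].round(2))
for p in [(.514,.072,.234),(.5268,-.0495,.2),(.502,.042,.043),(.436,.257,.034)]:print(proj(m,p))
E
```

```text
time: 1.2
tcp_pos: [0.4693, 0.1361, 0.2917]
tcp_rot: [0.562, 3.091, -0.0]
force: [0.8, 1.2, -0.2]
grip_width: 0.454
gripper_force: 0.0
time: 2.03
tcp_pos: [0.4685, 0.138, 0.2913]
tcp_rot: [-2.101, -2.336, 0.0]
force: [0.0, -0.5, 0.3]
grip_width: 0.452
gripper_force: 0.0
t 2.03 tcp [0.4685 0.138  0.2913] F [ 0.  -0.5  0.3] w 0.452 
 shift [-0.0707  0.0382 -0.0087] turn [-0.0001  0.0001  0.0026]
[-0.5   0.52  0.26  1.69 -0.15  0.95 -0.09]
(np.float64(372.8117894685773), np.float64(304.4515101376447))
(np.float64(362.06433253449285), np.float64(388.86760899044515))
(np.float64(338.7150873314416), np.float64(235.5477622602981))
(np.float64(303.4218105552128), np.float64(61.06383917892683))
```

View pics/w1.png

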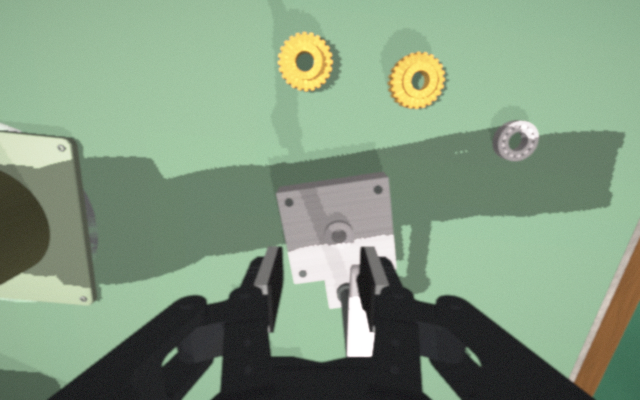

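The wrist view shows the hole at (338,235), where it was predicted to fall at (338.7,235.5). Gear A's bore is at (305,61.5) and gear C's at (420,80). The calibration holds, so I go over the handle and down.

```bash
echo '[0, 0, 0, -0.0355, 0.019, 0, 0.45, 0, 0, 0, -0.0355, 0.019, 0, 0.45, 0, 0, 0, 0, 0, 0, 0.45, 0, 0, 0, 0, 0, 0.03, 0.45, 0, 0, 0, 0, 0, 0.03, 0.45, 0, 0, 0, 0, 0, 0.0275, 0.45, 0, 0, 0, 0, 0, 0, 0.45]' | python3 inch.py
python3 -c "
from h import *
delta(.5140,.0718,.203,5.9)"
```

```text
time: 2.67
tcp_pos: [0.5125, 0.0715, 0.2]
tcp_rot: [-2.09, -2.341, 0.008]
force: [-1.5, 0.6, -1.4]
grip_width: 0.453
gripper_force: 0.0
t 2.67 tcp [0.5125 0.0715 0.2   ] F [-1.5  0.6 -1.4] w 0.453 
 shift [ 0.0001  0.0015 -0.003 ] turn [-0.0062  0.0003  0.0103]
```

```bash
echo '[0, 0, 0.12, -0.0009, 0.0146, -0.003, 0.45, 0, 0, 0.12, -0.0009, 0.0146, 0, 0.45, 0, 0, 0.12, -0.0009, 0.0146, 0, 0.45, 0, 0, 0.12, -0.0009, 0.0146, 0, 0.45, 0, 0, 0.12, -0.0009, 0.0146, 0, 0.45, 0, 0, 0.12, -0.0009, 0.0146, 0, 0.45, 0, 0, 0.12, -0.0009, 0.0146, 0, 0.45]' | python3 inch.py
echo '[0, 0, 0.12, -0.0009, 0.0146, 0, 0.45, 0, 0, 0.12, -0.0009, 0.0146, 0, 0.45, 0, 0, 0.12, -0.0009, 0.0146, 0, 0.45, 0, 0, 0.12, -0.0009, 0.0146, 0, 0.45, 0, 0, 0.12, -0.0009, 0.0146, 0, 0.45, 0, 0, 0.12, -0.0009, 0.0146, 0, 0.45, 0, 0, 0.12, -0.0009, 0.0146, 0, 0.45, 0, 0, 0.12, -0.0009, 0.0146, 0, 0.45, 0, 0, 0, 0, 0, 0, 0.45]' | python3 inch.py
python3 -c "
from h import *
s=bot.sense();d=s['tcp_pos'][:2]-[.5268,-.0495];print(np.hypot(*d),105.1-np.degrees(np.arctan2(d[1],d[0])),s['qpos'].round(2))
delta(.56,.2,.203,15)"
```

```text
time: 3.25
tcp_pos: [0.6096, 0.0417, 0.2084]
tcp_rot: [-2.869, -1.279, -0.001]
force: [-1.5, 1.1, 0.3]
grip_width: 0.451
gripper_force: 0.7
time: 4.0
tcp_pos: [0.6484, -0.0667, 0.2083]
tcp_rot: [3.134, -0.197, 0.0]
force: [0.2, -0.5, 0.0]
grip_width: 0.45
gripper_force: 0.0
0.12276517384694809 113.13044953122609 [-0.21  0.95  0.71  1.21 -0.61  1.19 -1.2 ]
t 4.0 tcp [ 0.6484 -0.0667  0.2083] F [ 0.2 -0.5  0. ] w 0.45 
 shift [-0.121  -0.2535  0.005 ] turn [ 9.0000e-04  7.0000e-04 -1.9581e+00]
```

```bash
echo '[0, 0, 0, 0, 0, -0.03, 0.45, 0, 0, 0, 0, 0, -0.03, 0.45, 0, 0, 0, 0, 0, -0.03, 0.45, 0, 0, 0, -0.0241, -0.0331, 0, 1, 0, 0, 0, -0.0241, -0.0331, 0, 1, 0, 0, 0, -0.0241, -0.0331, 0, 1, 0, 0, 0, -0.0241, -0.0331, 0, 1, 0, 0, 0, -0.0241, -0.0331, 0, 1, 0, 0, 0, -0.0241, -0.0331, 0, 1, 0, 0, 0, -0.0241, -0.0331, 0, 1, 0, 0, 0, -0.0241, -0.0331, 0, 1]' | python3 inch.py
echo '[0, 0, -0.122, 0, 0, 0, 1, 0, 0, -0.122, 0, 0, 0, 1, 0, 0, -0.122, 0, 0, 0, 1, 0, 0, -0.122, 0, 0, 0, 1, 0, 0, -0.122, 0, 0, 0, 1, 0, 0, -0.122, 0, 0, 0, 1, 0, 0, -0.122, 0, 0, 0, 1, 0, 0, -0.122, 0, 0, 0, 1]' | python3 inch.py
echo '[0, 0, -0.122, 0, 0, 0, 1, 0, 0, -0.122, 0, 0, 0, 1, 0, 0, -0.122, 0, 0, 0, 1, 0, 0, -0.122, 0, 0, 0, 1, 0, 0, -0.122, 0, 0, 0, 1, 0, 0, -0.122, 0, 0, 0, 1, 0, 0, -0.122, 0, 0, 0, 1, 0, 0, -0.122, 0, 0, 0, 1, 0, 0, 0, 0, 0, 0, 1]' | python3 inch.py
cat >> h.py <<'E'
def sil(m,c,z0=0):
    t=np.linspace(0,2*np.pi,48,endpoint=False);P=[]
    for r,z in((.0315,0),(.0315,.024),(.02,.034)):
        P+=[proj(m,(c[0]+r*np.cos(a),c[1]+r*np.sin(a),z0+z)) for a in t]
    h=cv2.convexHull(np.array(P,np.float32));M=cv2.moments(h);return np.array([M['m10']/M['m00'],M['m01']/M['m00']]),M['m00']
def blobs(img,amin=250):
    hsv=cv2.cvtColor(img,cv2.COLOR_BGR2HSV);k=cv2.inRange(hsv,(14,110,70),(30,255,255))
    k=cv2.morphologyEx(k,cv2.MORPH_CLOSE,np.ones((5,5),np.uint8));o=[]
    for c in cv2.findContours(k,cv2.RETR_EXTERNAL,cv2.CHAIN_APPROX_NONE)[0]:
        h=cv2.convexHull(c);M=cv2.moments(h)
        if M['m00']>amin:o.append((np.array([M['m10']/M['m00'],M['m01']/M['m00']]),M['m00']))
    return o
def gears(name='wrist',img=None,m=None,z0=0,amin=250,show=True):
    """gear xy from each gold blob's hull against the modelled silhouette; last number: area ratio (about 1 if right)"""
    m=m or bot.camera_model(name);img=bot.camera(name) if img is None else img;o=[]
    for c,a in blobs(img,amin):
        x=atz(m,c,z0+.015)[:2]
        for _ in range(6):
            s,A=sil(m,x,z0);x=x+(atz(m,c,z0+.015)-atz(m,s,z0+.015))[:2]
        o.append((x,c,a/A));
        if show:print(name,'gear',x.round(4),'px',c.round(1),'area',round(a/A,2))
    return o
E
python3 - <<'E'
from h import *
delta(.49,.22,.30,15)
gears('scene',amin=120);gears('side',amin=120)
im=bot.camera('wrist');cv2.imwrite('pics/w2.png',im);gears('wrist',im)
E
```

```text
time: 4.92
tcp_pos: [0.4867, 0.224, 0.298]
tcp_rot: [-3.135, 0.175, 0.0]
force: [1.4, 0.5, 0.1]
grip_width: 0.994
gripper_force: 0.0
time: 5.58
tcp_pos: [0.4881, 0.2223, 0.298]
tcp_rot: [-2.848, -1.324, -0.001]
force: [-0.2, -0.2, -0.2]
grip_width: 0.994
gripper_force: 0.0
time: 6.33
tcp_pos: [0.4883, 0.222, 0.2981]
tcp_rot: [1.896, 2.504, 0.002]
force: [-0.5, -0.8, -0.2]
grip_width: 1.003
gripper_force: 0.0
t 6.33 tcp [0.4883 0.222  0.2981] F [-0.5 -0.8 -0.2] w 1.003 
 shift [-0.0024  0.0011 -0.0019] turn [ 0.0013 -0.0004  0.0127]
scene gear [0.5746 0.2505] px [390.7 217.7] area 0.91
scene gear [ 0.4479 -0.3526] px [184.6 205.7] area 4.55
scene gear [0.4346 0.2572] px [381.  183.8] area 0.9
scene gear [0.4318 0.3777] px [417.4 179.7] area 0.89
scene gear [-0.2624 -0.4223] px [184.   83.2] area 1.09
scene gear [-0.2646 -0.1974] px [237.3  79.3] area 1.91
scene gear [-0.2641  0.3325] px [358.1  71. ] area 1.33
scene gear [-0.2636  0.7161] px [441.7  65.3] area 2.01
scene gear [-0.2723  1.0988] px [520.9  58.8] area 9.76
scene gear [0.3574 1.0235] px [590.3 147.6] area 70.49
side gear [-0.3675  0.2592] px [  6.9 203.6] area 1.24
side gear [0.4345 0.3114] px [271.3 180.9] area 2.16
side gear [ 1.1004 -0.0523] px [517.4 236.2] area 19.93
side gear [0.175 1.423] px [227.5  83.7] area 99.68
wrist gear [0.9785 0.1422] px [607.7 286.2] area 1.65
wrist gear [0.5769 0.2497] px [388.8 155.9] area 1.03
wrist gear [0.4364 0.2569] px [289.6 123.8] area 1.04
wrist gear [0.4333 0.3756] px [309.8  25.3] area 0.97
```

View pics/w2.png

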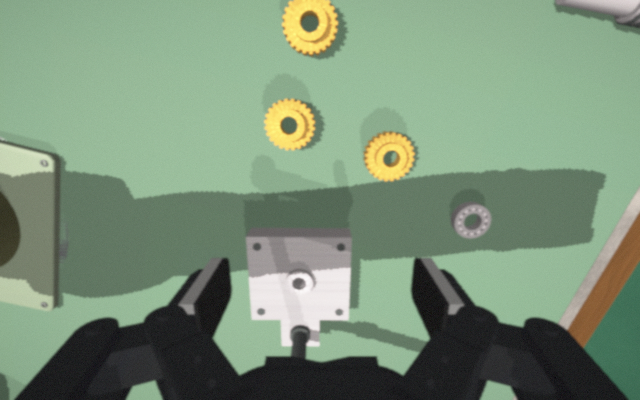

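All three gears are found, and the three cameras agree to about 2 mm: A (0.436,0.257), B (0.433,0.376), C (0.577,0.250). The wrist view puts the hole at (300,283). The keeper is clear of the fixture. Gear C is first.

```bash
cat >> h.py <<'E'
def near(name='wrist',img=None):
    return [(x,a) for x,c,a in gears(name,img,show=False) if .35<x[0]<.75 and -.1<x[1]<.5 and .6<a<1.3]
E
python3 - <<'E'
from h import *
m=bot.camera_model('wrist');print('hole',atz(m,(299.5,282.5),.043))
delta(.5768,.2500,.12,15);print(proj(m,(.4883,.222,.03)))
E
```

```text
hole [0.50324101 0.04323725 0.043     ]
t 6.48 tcp [0.4883 0.2218 0.2974] F [-0.6  0.4  0.1] w 1.0 
 shift [0.0044 0.0926 0.1775] turn [ 0.0006 -0.0001 -0.0007]
(np.float64(321.07978265136467), np.float64(161.25863487004898))
```

```bash
echo '[0, 0, 0, 0.0015, 0.031, 0, 1, 0, 0, 0, 0.0015, 0.031, 0.02, 1, 0, 0, 0, 0.0015, 0.0306, 0.03, 1, 0, 0, 0, 0, 0, 0.035, 1, 0, 0, 0, 0, 0, 0.035, 1, 0, 0, 0, 0, 0, 0.035, 1, 0, 0, 0, 0, 0, 0.0225, 1, 0, 0, 0, 0, 0, 0, 1, 0, 0, 0, 0, 0, 0, 1]' | python3 inch.py
python3 - <<'E'
from h import *
im=bot.camera('wrist');cv2.imwrite('pics/w3.png',im);gears('wrist',im);delta(.5768,.25,.003,15)
E
```

```text
time: 7.23
tcp_pos: [0.5757, 0.2498, 0.1204]
tcp_rot: [-1.912, -2.493, 0.002]
force: [-0.2, -0.1, 0.6]
grip_width: 0.998
gripper_force: 0.0
wrist gear [0.5767 0.2497] px [321.7 197. ] area 1.06
wrist gear [0.4353 0.2567] px [151.8 144.1] area 1.05
wrist gear [0.4426 0.3539] px [175.2  11.6] area 0.21
t 7.28 tcp [0.5764 0.25   0.1216] F [-0.  -0.2  0.5] w 0.996 
 shift [-1.000e-04  3.000e-04  1.186e-01] turn [0.0014 0.0003 0.0004]
```

View pics/w3.png

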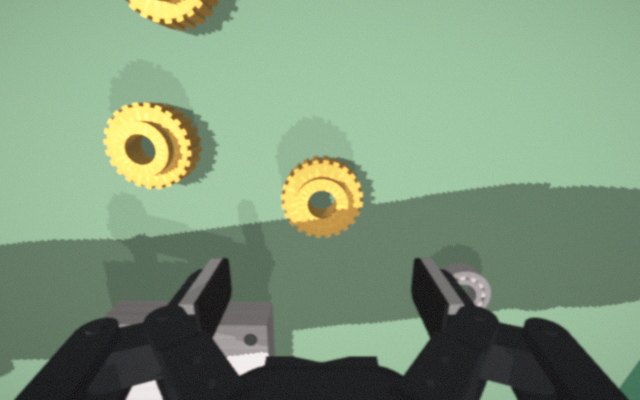

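Gear C sits centred between the open fingers at (321,200), and the estimate repeats to 0.3 mm. I descend, grip and lift.

```bash
echo '[0, 0, 0, 0, 0, 0.035, 1, 0, 0, 0, 0, 0, 0.035, 1, 0, 0, 0, 0, 0, 0.03, 1, 0, 0, 0, 0, 0, 0.0167, 1, 0, 0, 0, 0, 0, 0, 1]' | python3 inch.py
echo '[0, 0, 0, 0, 0, 0, 0, 0, 0, 0, 0, 0, 0, 0, 0, 0, 0, 0, 0, 0, 0, 0, 0, 0, 0, 0, 0, 0, 0, 0, 0, 0, 0, 0, 0, 0, 0, 0, 0, 0, 0, 0]' | python3 inch.py
python3 -c "
from h import *
delta(.5027,.0427,.10,15)"
```

```text
time: 7.7
tcp_pos: [0.5753, 0.2496, 0.0022]
tcp_rot: [-1.911, -2.492, 0.003]
force: [-0.1, -0.6, -0.3]
grip_width: 0.999
gripper_force: 0.0
time: 8.2
tcp_pos: [0.5772, 0.2502, 0.0064]
tcp_rot: [1.91, 2.492, 0.005]
force: [-2.9, -0.1, 10.2]
grip_width: 0.737
gripper_force: 65.0
t 8.2 tcp [0.5772 0.2502 0.0064] F [-2.9 -0.1 10.2] w 0.737 
 shift [-0.181  -0.1255 -0.0942] turn [ 0.0036 -0.0004  0.0012]
```

```bash
echo '[0, 0, 0, 0, 0, -0.02, 0, 0, 0, 0, 0, 0, -0.04, 0, 0, 0, 0, 0, 0, -0.04, 0, 0, 0, 0, -0.03, -0.021, 0, 0, 0, 0, 0, -0.03, -0.021, 0, 0, 0, 0, 0, -0.03, -0.021, 0, 0, 0, 0, 0, -0.03, -0.021, 0, 0, 0, 0, 0, -0.03, -0.021, 0, 0, 0, 0, 0, -0.03, -0.021, 0, 0, 0, 0, 0, 0, 0, 0, 0, 0, 0, 0, 0, 0, 0, 0]' | python3 inch.py
cat >> h.py <<'E'
def held(off=.0064):
    s=bot.sense();im=bot.camera('wrist');m=bot.camera_model('wrist');p=s['tcp_pos']
    for x,c,a in gears('wrist',im,m,z0=p[2]-off,show=False):
        if np.hypot(*(x-p[:2]))<.03: print('held gear',x.round(4),'minus tcp',(x-p[:2]).round(4),'area',round(a,2));return x-p[:2],im
    return None,im
E
python3 - <<'E'
from h import *
d,im=held();cv2.imwrite('pics/w4.png',im);m=bot.camera_model('wrist');s=bot.sense()['tcp_pos'];print(proj(m,s+[0,0,.0276]))
delta(.5027,.0427,.0424,15)
E
```

```text
time: 9.12
tcp_pos: [0.5015, 0.0413, 0.1053]
tcp_rot: [1.914, 2.489, 0.002]
force: [0.5, 1.3, -3.4]
grip_width: 0.729
gripper_force: 69.0
held gear [0.501  0.0428] minus tcp [-0.0004  0.0015] area 1.05
(np.float64(322.56912605951095), np.float64(288.3624609507002))
t 9.17 tcp [0.5017 0.0429 0.105 ] F [ 0.4  0.7 -3.2] w 0.731 
 shift [-0.0004  0.0007  0.0626] turn [ 0.0025  0.0001 -0.0001]
```

View pics/w4.png

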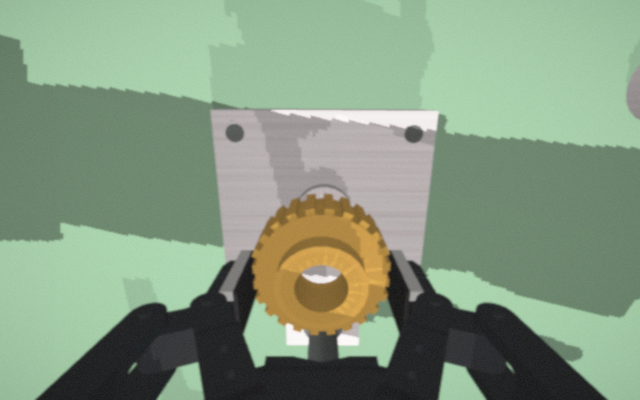

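The gear is held level and centred: its bore is at (321,291), against the tool-centre projection at (322.6,288). I lower it onto the boss, release and rise.

```bash
echo '[0, 0, 0, -0.0004, 0.0007, 0.025, 0, 0, 0, 0, 0, 0, 0.02, 0, 0, 0, 0, 0, 0, 0.01, 0, 0, 0, 0, 0, 0, 0.009, 0, 0, 0, 0, 0, 0, 0, 0, 0, 0, 0, 0, 0, 0, 0]' | python3 inch.py
python3 -c "
from h import *
delta(.5027,.0427,.0404,15)"
```

```text
time: 9.67
tcp_pos: [0.5022, 0.0434, 0.0399]
tcp_rot: [1.91, 2.494, 0.001]
force: [0.1, -0.1, -2.7]
grip_width: 0.729
gripper_force: 74.0
t 9.67 tcp [0.5022 0.0434 0.0399] F [ 0.1 -0.1 -2.7] w 0.729 
 shift [-0.0008  0.0003 -0.0005] turn [0.0007 0.0001 0.0018]
```

```bash
echo '[0, 0, 0, 0, 0, 0.002, 0, 0, 0, 0, 0, 0, 0, 0]' | python3 inch.py
echo '[0, 0, 0, 0, 0, 0, 1, 0, 0, 0, 0, 0, 0, 1, 0, 0, 0, 0, 0, 0, 1, 0, 0, 0, 0, 0, 0, 1, 0, 0, 0, 0, 0, -0.03, 1, 0, 0, 0, 0, 0, -0.04, 1, 0, 0, 0, 0, 0, -0.04, 1, 0, 0, 0, 0, 0, 0, 1, 0, 0, 0, 0, 0, 0, 1]' | python3 inch.py
python3 - <<'E'
from h import *
s=bot.sense();im=bot.camera('wrist');m=bot.camera_model('wrist');gears('wrist',im,m,z0=.034)
delta(.436,.257,.12,15)
gears('scene',amin=120)
E
```

```text
time: 9.83
tcp_pos: [0.5023, 0.0434, 0.0387]
tcp_rot: [1.91, 2.493, 0.002]
force: [-3.1, 1.5, 17.7]
grip_width: 0.731
gripper_force: 76.3
time: 10.58
tcp_pos: [0.5026, 0.0431, 0.1492]
tcp_rot: [1.909, 2.492, 0.004]
force: [-0.2, 0.3, -1.3]
grip_width: 1.002
gripper_force: 0.0
wrist gear [0.5006 0.0436] px [320.1 198.4] area 1.01
t 10.63 tcp [0.5019 0.0431 0.1478] F [-0.1  1.4 -0.3] w 0.998 
 shift [ 0.2237 -0.008   0.0277] turn [0.001  0.0001 0.0014]
scene gear [0.4695 0.0483] px [317.3 198.1] area 0.87
scene gear [ 0.4481 -0.3526] px [184.6 205.8] area 4.54
scene gear [0.4345 0.2572] px [381.  183.8] area 0.9
scene gear [0.4314 0.3777] px [417.4 179.6] area 0.89
scene gear [-0.2639 -0.4218] px [184.1  83. ] area 1.05
scene gear [-0.2646 -0.1962] px [237.6  79.2] area 1.94
scene gear [-0.2634  0.3529] px [362.7  70.8] area 1.27
scene gear [-0.2839  0.7206] px [441.  63.] area 1.52
scene gear [-0.2724  1.0988] px [520.9  58.8] area 9.74
scene gear [0.3565 1.0238] px [590.2 147.4] area 70.71
```

```bash
echo '[0, 0, 0, 0.037, -0.0013, 0, 1, 0, 0, 0, 0.037, -0.0013, 0, 1, 0, 0, 0, 0.037, -0.0013, 0, 1, 0, 0, 0, 0.037, -0.0013, 0, 1, 0, 0, 0, 0.037, -0.0013, 0, 1, 0, 0, 0, 0.0387, -0.0015, 0, 1, 0, 0, 0, 0, 0, 0.028, 1, 0, 0, 0, 0, 0, 0, 1, 0, 0, 0, 0, 0, 0, 1]' | python3 inch.py
python3 - <<'E'
from h import *
N=[x for x,a in near()];print(N);x=min(N,key=lambda v:abs(v[1]-.257));delta(x[0],x[1],.006,15)
E
```

```text
time: 11.43
tcp_pos: [0.4353, 0.2559, 0.1183]
tcp_rot: [-1.911, -2.493, 0.006]
force: [0.7, -1.4, 0.2]
grip_width: 1.005
gripper_force: 0.0
[array([0.43627406, 0.25643279]), array([0.43355436, 0.37456668])]
t 11.48 tcp [0.436  0.2556 0.1192] F [ 0.6 -0.4 -0.2] w 0.996 
 shift [0.0009 0.0006 0.1132] turn [-0.0016  0.0013 -0.0003]
```

```bash
echo '[0, 0, 0, 0.0009, 0.0005, 0.035, 1, 0, 0, 0, 0, 0, 0.035, 1, 0, 0, 0, 0, 0, 0.03, 1, 0, 0, 0, 0, 0, 0.0125, 1, 0, 0, 0, 0, 0, 0, 1]' | python3 inch.py
echo '[0, 0, 0, 0, 0, 0, 0, 0, 0, 0, 0, 0, 0, 0, 0, 0, 0, 0, 0, 0, 0, 0, 0, 0, 0, 0, 0, 0, 0, 0, 0, 0, 0, 0, 0, 0, 0, 0, 0, 0, 0, 0]' | python3 inch.py
echo '[0, 0, 0, 0, 0, -0.02, 0, 0, 0, 0, 0, 0, -0.04, 0, 0, 0, 0, 0, 0, -0.04, 0, 0, 0, 0, 0, 0, -0.04, 0, 0, 0, 0, 0, 0, 0, 0]' | python3 inch.py
python3 - <<'E'
from h import *
d,im=held(.007);delta(.5022,.0430,.145,15)
E
```

```text
time: 11.9
tcp_pos: [0.436, 0.2561, 0.0053]
tcp_rot: [-1.913, -2.491, 0.005]
force: [-0.1, -0.9, 0.7]
grip_width: 1.002
gripper_force: 0.0
time: 12.4
tcp_pos: [0.4369, 0.2574, 0.0092]
tcp_rot: [1.911, 2.492, 0.002]
force: [-3.0, -4.1, 16.7]
grip_width: 0.759
gripper_force: 61.5
time: 12.82
tcp_pos: [0.4382, 0.2586, 0.1546]
tcp_rot: [1.91, 2.49, 0.014]
force: [-0.0, -1.1, -2.7]
grip_width: 0.755
gripper_force: 69.1
held gear [0.4363 0.2603] minus tcp [-0.002   0.0017] area 0.99
t 12.87 tcp [0.4374 0.2585 0.1514] F [ 0.2  0.5 -4.8] w 0.755 
 shift [-0.2249  0.0065  0.006 ] turn [ 0.0067 -0.0022  0.001 ]
```

```bash
echo '[0, 0, 0, -0.0375, 0.001, 0, 0, 0, 0, 0, -0.0375, 0.001, 0, 0, 0, 0, 0, -0.0375, 0.001, 0, 0, 0, 0, 0, -0.0375, 0.001, 0, 0, 0, 0, 0, -0.0375, 0.001, 0, 0, 0, 0, 0, -0.0375, 0.0015, 0, 0, 0, 0, 0, 0, 0, 0.02, 0, 0, 0, 0, 0, 0, 0, 0, 0, 0, 0, 0, 0, 0, 0]' | python3 inch.py
python3 - <<'E'
from h import *
d,im=held(.0075);d2,_=held(.0075);cv2.imwrite('pics/w5.png',im);d=(d+d2)/2;delta(.5022-d[0],.0430-d[1],.0655,15)
m=bot.camera_model('wrist');print([proj(m,bot.sense()['tcp_pos']+[*d,.0265])])
E
```

```text
time: 13.62
tcp_pos: [0.5002, 0.0422, 0.1267]
tcp_rot: [-1.911, -2.492, 0.002]
force: [-0.2, 0.4, -3.9]
grip_width: 0.755
gripper_force: 69.2
held gear [0.4986 0.0489] minus tcp [-0.0016  0.0067] area 1.2
held gear [0.4987 0.0492] minus tcp [-0.0018  0.0064] area 1.19
t 13.72 tcp [0.5007 0.043  0.1275] F [-0.1 -0.4 -3.3] w 0.751 
 shift [-0.0072  0.0013  0.062 ] turn [ 0.     -0.0003  0.0023]
[(np.float64(322.5733032974474), np.float64(273.19237822440584))]
```

View pics/w5.png

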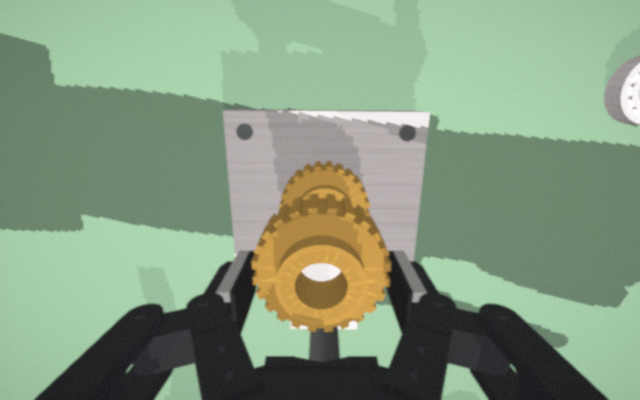

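The held gear is clear of the lower one. Its bore is at (321.5,288), within 0.5 mm of the tool centre. The silhouette estimate merged with the gear below, so I ignore it here. I lower until contact.

```bash
echo '[0, 0, 0, -0.0004, 0.0014, 0.025, 0, 0, 0, 0, 0, 0, 0.02, 0, 0, 0, 0, 0, 0, 0.011, 0, 0, 0, 0, 0, 0, 0.005, 0, 0, 0, 0, 0, 0, 0, 0, 0, 0, 0, 0, 0, 0, 0]' | python3 inch.py
python3 -c "
from h import *
delta(.5022,.0430,.0655,15)"
```

```text
time: 14.22
tcp_pos: [0.5025, 0.043, 0.0668]
tcp_rot: [1.909, 2.494, 0.001]
force: [-0.0, 0.1, -2.7]
grip_width: 0.753
gripper_force: 71.4
t 14.22 tcp [0.5025 0.043  0.0668] F [-0.   0.1 -2.7] w 0.753 
 shift [ 0.     -0.0003  0.0013] turn [0.0008 0.     0.0025]
```

```bash
echo '[0, 0, 0, 0, 0, 0.0015, 0, 0, 0, 0, 0, 0, 0, 0]' | python3 inch.py; echo '[0, 0, 0, 0, 0, 0.0015, 0, 0, 0, 0, 0, 0, 0, 0]' | python3 inch.py
```

```text
time: 14.38
tcp_pos: [0.5026, 0.0431, 0.0662]
tcp_rot: [1.909, 2.494, 0.003]
force: [-8.2, 3.0, 29.4]
grip_width: 0.753
gripper_force: 74.7
time: 14.55
tcp_pos: [0.5029, 0.043, 0.0653]
tcp_rot: [1.908, 2.494, 0.003]
force: [-11.1, 0.6, 44.8]
grip_width: 0.748
gripper_force: 75.4
```

```bash
echo '[0, 0, 0, 0, 0, -0.001, 1, 0, 0, 0, 0, 0, 0, 1, 0, 0, 0, 0, 0, 0, 1, 0, 0, 0, 0, 0, 0, 1, 0, 0, 0, 0, 0, -0.03, 1, 0, 0, 0, 0, 0, -0.04, 1, 0, 0, 0, 0, 0, -0.03, 1, 0, 0, 0, 0, 0, 0, 1, 0, 0, 0, 0, 0, 0, 1]' | python3 inch.py
python3 - <<'E'
from h import *
m=bot.camera_model('wrist');im=bot.camera('wrist');cv2.imwrite('pics/w6.png',im)
gears('wrist',im,m,z0=.058)
for x in near('scene'):print(x)
delta(.433,.3755,.15,15)
E
```

```text
time: 15.3
tcp_pos: [0.5029, 0.0425, 0.1652]
tcp_rot: [1.91, 2.492, 0.003]
force: [-0.6, -0.2, -0.1]
grip_width: 1.0
gripper_force: 0.0
wrist gear [0.5016 0.0446] px [320.4 199. ] area 1.08
(array([0.45828365, 0.04949088]), 1.2229515364600654)
(array([0.43186424, 0.37774609]), 0.8887075070021374)
t 15.4 tcp [0.5021 0.0423 0.1634] F [-0.4 -0.1 -0.3] w 1.001 
 shift [0.3397 0.02   0.0134] turn [-0.0008 -0.0001  0.0013]
```

View pics/w6.png

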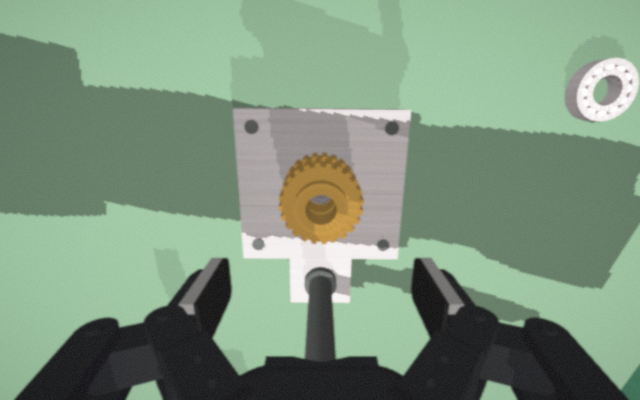

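Two gears are stacked with their bores in line near (320.5,206), and gear B is still in place. Gear B is next.

```bash
echo '[0, 0, 0, 0.0377, 0.0022, 0, 1, 0, 0, 0, 0.0377, 0.0022, 0, 1, 0, 0, 0, 0.0377, 0.0022, 0, 1, 0, 0, 0, 0.0377, 0.0022, 0, 1, 0, 0, 0, 0.0377, 0.0022, 0, 1, 0, 0, 0, 0.0377, 0.0022, 0, 1, 0, 0, 0, 0.0377, 0.0022, 0, 1, 0, 0, 0, 0.0377, 0.0022, 0, 1, 0, 0, 0, 0.0377, 0.0022, 0.03, 1, 0, 0, 0, 0, 0, 0.015, 1, 0, 0, 0, 0, 0, 0, 1, 0, 0, 0, 0, 0, 0, 1]' | python3 inch.py
python3 - <<'E'
from h import *
N=[x for x,a in near()];print(N);x=min(N,key=lambda v:abs(v[1]-.376));delta(x[0],x[1],.009,15)
E
```

```text
time: 16.4
tcp_pos: [0.4341, 0.369, 0.122]
tcp_rot: [1.911, 2.493, -0.005]
force: [0.5, -0.5, 0.5]
grip_width: 1.0
gripper_force: 0.0
[array([0.43266267, 0.37669661])]
t 16.45 tcp [0.4347 0.3689 0.123 ] F [-0.1  0.7  1.2] w 1.001 
 shift [8.20e-03 1.00e-04 1.14e-01] turn [-0.0006  0.0012 -0.0002]
```

```bash
echo '[0, 0, 0, 0.0082, 0, 0.02, 1, 0, 0, 0, 0, 0, 0.035, 1, 0, 0, 0, 0, 0, 0.035, 1, 0, 0, 0, 0, 0, 0.023, 1, 0, 0, 0, 0, 0, 0, 1]' | python3 inch.py
echo '[0, 0, 0, 0, 0, 0, 0, 0, 0, 0, 0, 0, 0, 0, 0, 0, 0, 0, 0, 0, 0, 0, 0, 0, 0, 0, 0, 0, 0, 0, 0, 0, 0, 0, 0, 0, 0, 0, 0, 0, 0, 0]' | python3 inch.py
echo '[0, 0, 0, 0, 0, -0.02, 0, 0, 0, 0, 0, 0, -0.04, 0, 0, 0, 0, 0, 0, -0.04, 0, 0, 0, 0, 0, 0, -0.04, 0, 0, 0, 0, 0, 0, -0.02, 0, 0, 0, 0, 0, 0, 0, 0, 0, 0, 0, 0, 0, 0, 0]' | python3 inch.py
python3 - <<'E'
from h import *
d,im=held(.0085);d,im=held(.0085);delta(.5022,.0430,.165,15)
print([(x.round(3),a.round(2)) for x,a in near('scene')])
E
```

```text
time: 16.87
tcp_pos: [0.4316, 0.3759, 0.0071]
tcp_rot: [-1.913, -2.491, 0.007]
force: [-0.4, -0.2, -0.2]
grip_width: 1.0
gripper_force: 0.0
time: 17.37
tcp_pos: [0.4331, 0.378, 0.0129]
tcp_rot: [1.912, 2.492, 0.004]
force: [-3.1, -4.3, 14.1]
grip_width: 0.731
gripper_force: 61.9
time: 17.95
tcp_pos: [0.4325, 0.3781, 0.1721]
tcp_rot: [1.911, 2.493, 0.005]
force: [-0.4, 0.1, -4.5]
grip_width: 0.725
gripper_force: 68.3
held gear [0.4308 0.3795] minus tcp [-0.0016  0.0013] area 0.98
held gear [0.4307 0.3789] minus tcp [-0.0013  0.0012] area 0.99
t 18.05 tcp [0.4318 0.3776 0.1698] F [ 0.1 -0.2 -4.4] w 0.728 
 shift [-0.3414 -0.019   0.0049] turn [-0.0007  0.0002  0.0011]Traceback (most recent call last):
  File "<stdin>", line 3, in <module>
AttributeError: 'float' object has no attribute 'round'
```

```bash
echo '[0, 0, 0, -0.0379, -0.0021, 0, 0, 0, 0, 0, -0.0379, -0.0021, 0, 0, 0, 0, 0, -0.0379, -0.0021, 0, 0, 0, 0, 0, -0.0379, -0.0021, 0, 0, 0, 0, 0, -0.0379, -0.0021, 0, 0, 0, 0, 0, -0.0379, -0.0021, 0, 0, 0, 0, 0, -0.0379, -0.0021, 0, 0, 0, 0, 0, -0.0379, -0.0021, 0, 0, 0, 0, 0, -0.038, -0.0022, 0, 0, 0, 0, 0, 0, 0, 0.01, 0, 0, 0, 0, 0, 0, 0, 0, 0, 0, 0, 0, 0, 0, 0]' | python3 inch.py
python3 - <<'E'
from h import *
im=bot.camera('wrist');m=bot.camera_model('wrist');cv2.imwrite('pics/w7.png',im);s=bot.sense()['tcp_pos']
print('tcp axis px at hub top',proj(m,s+[0,0,.0225]))
hs=cv2.cvtColor(im,cv2.COLOR_BGR2HSV)
print('row profile V at row 285',hs[285,280:365:4,2],'col',hs[250:330:4,321,2])
delta(.5022,.0430,.094,15)
E
```

```text
time: 19.1
tcp_pos: [0.502, 0.0437, 0.1593]
tcp_rot: [-1.91, -2.492, 0.002]
force: [-0.1, 0.8, -4.4]
grip_width: 0.724
gripper_force: 68.3
tcp axis px at hub top (np.float64(322.35995538604334), np.float64(281.7800818115661))
row profile V at row 285 [210 202 204 205 151 121 124 128 127 129 133 133 132 129 129 121 121 206
 207 208 212 216] col [206 201 214 242 241 229  73 130 131 134 135 130 129 129 219 218 210 217
 208 193]
t 19.15 tcp [0.5022 0.0443 0.1597] F [ 0.6  0.4 -4.6] w 0.728 
 shift [-0.0013 -0.0002  0.0657] turn [-0.0012 -0.0006  0.0021]
```

View pics/w7.png

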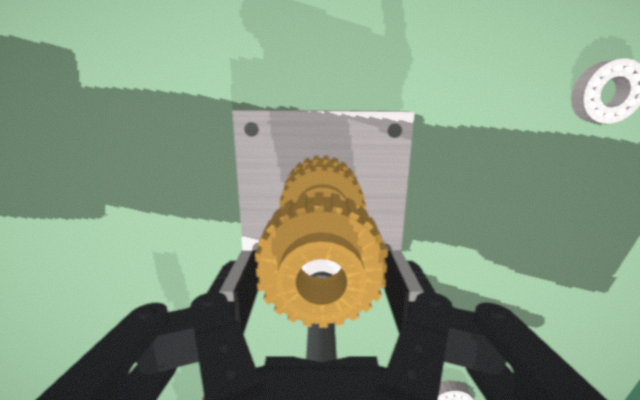

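The third gear is held square: its bore centre is at (321.5,283), against the tool axis at (322.4,281.8). The stack is below it. I lower it.

```bash
echo '[0, 0, 0, -0.0012, 0, 0.025, 0, 0, 0, 0, 0, 0, 0.02, 0, 0, 0, 0, 0, 0, 0.013, 0, 0, 0, 0, 0, 0, 0.0055, 0, 0, 0, 0, 0, 0, 0, 0, 0, 0, 0, 0, 0, 0, 0]' | python3 inch.py; echo '[0, 0, 0, 0, 0, 0.0015, 0, 0, 0, 0, 0, 0, 0, 0]' | python3 inch.py
```

```text
time: 19.65
tcp_pos: [0.5029, 0.043, 0.0969]
tcp_rot: [1.91, 2.495, 0.0]
force: [1.2, -0.1, -4.2]
grip_width: 0.73
gripper_force: 68.3
time: 19.82
tcp_pos: [0.503, 0.0427, 0.0954]
tcp_rot: [1.91, 2.494, 0.001]
force: [0.1, 0.2, -4.4]
grip_width: 0.725
gripper_force: 68.3
```

```bash
echo '[0, 0, 0, 0, 0, 0.001, 0, 0, 0, 0, 0, 0, 0, 0]' | python3 inch.py; echo '[0, 0, 0, 0, 0, 0.001, 0, 0, 0, 0, 0, 0, 0, 0]' | python3 inch.py
```

```text
time: 19.98
tcp_pos: [0.5031, 0.0425, 0.095]
tcp_rot: [1.91, 2.493, 0.001]
force: [-4.0, 0.1, 13.2]
grip_width: 0.728
gripper_force: 70.4
time: 20.15
tcp_pos: [0.5032, 0.0425, 0.0948]
tcp_rot: [1.91, 2.493, 0.002]
force: [-7.2, 0.9, 35.2]
grip_width: 0.729
gripper_force: 73.0
```

Seated: contact came with the underside at 82 mm. I release, rise and go towards the pin for two wrist views.

```bash
echo '[0, 0, 0, 0, 0, -0.001, 1, 0, 0, 0, 0, 0, 0, 1, 0, 0, 0, 0, 0, 0, 1, 0, 0, 0, 0, 0, 0, 1, 0, 0, 0, 0, 0, -0.03, 1, 0, 0, 0, 0, 0, -0.04, 1, 0, 0, 0, 0, 0, -0.04, 1, 0, 0, 0, 0, 0, -0.04, 1, 0, 0, 0, 0, 0, -0.04, 1, 0, 0, 0, 0, 0, 0, 1, 0, 0, 0, 0, 0, 0, 1]' | python3 inch.py
python3 - <<'E'
from h import *
im=bot.camera('wrist');np.save('s3.npy',im);m=bot.camera_model('wrist');gears('wrist',im,m,z0=.082);cv2.imwrite('pics/w8.png',im)
np.save('s3m.npy',m,allow_pickle=True)
E
echo '[0, 0, 0, -0.0358, -0.0126, 0, 0.7, 0, 0, 0, -0.0358, -0.0126, 0, 0.7, 0, 0, 0, -0.0358, -0.0126, 0, 0.7, 0, 0, 0, -0.0358, -0.0126, 0, 0.7, 0, 0, 0, -0.0358, -0.0126, 0, 0.7, 0, 0, 0, -0.0358, -0.0126, 0, 0.7, 0, 0, 0, -0.0358, -0.0126, 0, 0.7, 0, 0, 0, -0.0358, -0.0126, 0, 0.7, 0, 0, 0, 0, 0, 0, 0.7, 0, 0, 0, 0, 0, 0, 0.7]' | python3 inch.py
python3 - <<'E'
from h import *
a=bot.camera('wrist');np.save('pa.npy',a);np.save('pam.npy',bot.camera_model('wrist'),allow_pickle=True)
delta(.48,-.26,.29,15);m=bot.camera_model('wrist');print(proj(m,(.4653,-.2986,.18)),bot.sense()['qpos'].round(2))
E
```

```text
time: 21.07
tcp_pos: [0.5033, 0.0424, 0.2855]
tcp_rot: [1.91, 2.492, 0.004]
force: [-0.2, 0.5, -0.8]
grip_width: 0.997
gripper_force: 0.0
wrist gear [8.771e-01 2.000e-04] px [607.4 284.1] area 1.02
wrist gear [0.5009 0.0451] px [320.1 172.2] area 1.08
time: 21.95
tcp_pos: [0.4789, -0.262, 0.2824]
tcp_rot: [-1.914, -2.488, 0.002]
force: [0.3, 1.9, 0.2]
grip_width: 0.701
gripper_force: 0.0
t 22.0 tcp [ 0.4795 -0.2604  0.2827] F [ 0.8 -0.1 -0.1] w 0.697 
 shift [ 0.0002  0.0005 -0.0073] turn [-0.0016 -0.0017  0.0003]
(np.float64(294.27536700996797), np.float64(235.4004069421263)) [ 0.34  0.61  0.19  1.51 -0.13  1.03  0.82]
```

```bash
echo '[0, 0, 0, -0.03, -0.02, 0, 0.7, 0, 0, 0, -0.03, -0.02, 0, 0.7, 0, 0, 0, 0, 0, 0, 0.7, 0, 0, 0, 0, 0, 0, 0.7]' | python3 inch.py
python3 - <<'E'
from h import *
b=bot.camera('wrist');m=bot.camera_model('wrist');np.save('pbm.npy',m,allow_pickle=True)
print(bot.sense()['tcp_pos'],proj(m,(.4653,-.2986,.18)))
a=np.load('pa.npy');s=np.load('s3.npy')
top=np.hstack([crop(a,220,130,350,330,2.9),crop(b,265,60,395,260,2.9)])
cv2.imwrite('pics/m1.png',np.hstack([top[:580,:],])[:580])
c=cv2.imread('pics/m1.png');d=crop(s,280,130,360,215,1)
e=np.zeros((580,800,3),np.uint8);c=cv2.resize(c,(int(c.shape[1]*.0+754),580));e[:, :754]=c
cv2.imwrite('pics/m1.png',e)
E
```

```text
time: 22.33
tcp_pos: [0.4565, -0.3289, 0.2833]
tcp_rot: [-1.912, -2.492, 0.0]
force: [0.2, 0.9, 0.0]
grip_width: 0.701
gripper_force: 0.0
[ 0.45717734 -0.32768354  0.28339599] (np.float64(340.7241064751101), np.float64(167.36759422381687))
```

View pics/m1.png

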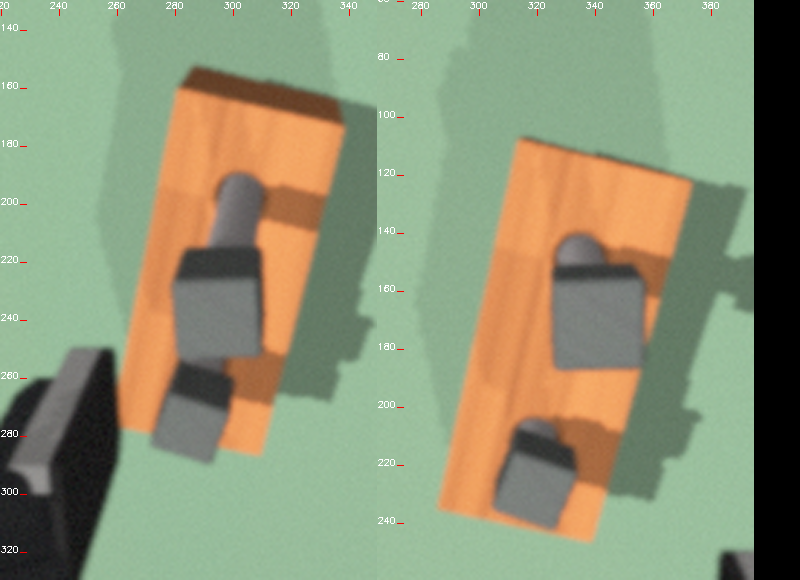

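In both wrist views the head's top face is sharp: centre (294.7,239.2) in the first and (340.4,171.2) in the second. Its edges lie nearly along the tool axes. I triangulate the corners, plus the shank's entry into the rack for the lean.

Run:
```python
from h import *
np.set_printoptions(precision=4,suppress=True)
ma=np.load('pam.npy',allow_pickle=True).item();mb=np.load('pbm.npy',allow_pickle=True).item()
A=lambda p:(220+p[0]/2.9-.5,130+p[1]/2.9-.5);B=lambda p:(265+(p[0]-377)/2.9-.5,60+p[1]/2.9-.5)
ca=[(173,283),(257,276),(263,354),(178,358)];cb=[(552,279),(641,281),(640,368),(555,369)]
C=[]
for a,b in zip(ca,cb):
    x,e=tri((ma,A(a)),(mb,B(b)));C.append(x);print(x,e)
C=np.array(C);top=C.mean(0);print('top',top,'sides',np.linalg.norm(np.diff(np.vstack([C,C[:1]]),axis=0),axis=1))
for i,j in((0,1),(3,2),(0,3),(1,2)):d=C[j]-C[i];print('edge deg',np.degrees(np.arctan2(d[1],d[0])))
for z in (.06,):
    pa=atz(ma,A((240,196)),z);pb=atz(mb,B((580,254)),z);print('base a,b',pa,pb)
# side/scene check of head top
m=bot.camera_model('scene');n=bot.camera_model('side');print(tri((m,(187.1,166.2)),(n,(276.6,271.5))))
# rack corners at z=.06
for p in((177,88),(344,126),(263,455)):print('rack',atz(ma,A(p),.06))
for p in((517,138),(692,181),(592,541),(440,508)):print('rackb',atz(mb,B(p),.06))
```

```text
[ 0.4507 -0.2923  0.1845] 0.0005111776227169797
[ 0.4747 -0.2875  0.1761] 0.00011008033261716679
[ 0.4823 -0.3118  0.176 ] 0.00043059067927714545
[ 0.4578 -0.3167  0.1823] 2.127210627811952e-05
top [ 0.4664 -0.3021  0.1797] sides [0.0259 0.0255 0.0258 0.0255]
edge deg 11.27243384782453
edge deg 11.237730837528039
edge deg -73.680826279699
edge deg -72.61290167984319
base a,b [ 0.4658 -0.3008  0.06  ] [ 0.4655 -0.2991  0.06  ]
(array([ 0.465 , -0.3017,  0.1834]), np.float64(0.001212223263984436))
rack [ 0.4299 -0.2627  0.06  ]
rack [ 0.5001 -0.2603  0.06  ]
rack [ 0.5066 -0.4206  0.06  ]
rackb [ 0.4296 -0.2623  0.06  ]
rackb [ 0.5003 -0.2601  0.06  ]
rackb [ 0.5055 -0.4206  0.06  ]
rackb [ 0.4362 -0.4226  0.06  ]
```

The head's top is at (0.466,-0.302,0.181), its sides come out at 25.5–25.9 mm, and its yaw is about 14°. The lean is under 1°. I go over the head, align and descend.

```bash
echo '[0, 0, 0.017, 0.0225, 0.0154, 0, 0.7, 0, 0, 0, 0, 0, 0, 0.7, 0, 0, 0, 0, 0, 0, 0.7]' | python3 inch.py
python3 -c "
from h import *
delta(.4662,-.302,.148,14)"
```

```text
time: 22.63
tcp_pos: [0.4672, -0.3003, 0.2839]
tcp_rot: [-1.926, -2.481, -0.001]
force: [0.2, -0.1, -0.2]
grip_width: 0.7
gripper_force: 0.0
t 22.63 tcp [ 0.4672 -0.3003  0.2839] F [ 0.2 -0.1 -0.2] w 0.7 
 shift [-0.0016 -0.0014  0.1359] turn [ 0.0003 -0.0011  0.0059]
```

```bash
echo '[0, 0, 0, -0.0016, -0.0014, 0.035, 0.7, 0, 0, 0, 0, 0, 0.035, 0.7, 0, 0, 0, 0, 0, 0.035, 0.7, 0, 0, 0, 0, 0, 0.03, 0.7, 0, 0, 0, 0, 0, 0, 0.7]' | python3 inch.py
echo '[0, 0, 0, 0, 0, 0, 0, 0, 0, 0, 0, 0, 0, 0, 0, 0, 0, 0, 0, 0, 0, 0, 0, 0, 0, 0, 0, 0, 0, 0, 0, 0, 0, 0, 0, 0, 0, 0, 0, 0, 0, 0, 0, 0, 0, 0, 0, 0, 0, 0, 0, 0, 0, 0, 0, 0]' | python3 inch.py
echo '[0, 0, 0, 0, 0, -0.01, 0, 0, 0, 0, 0, 0, -0.01, 0, 0, 0, 0, 0, 0, 0, 0]' | python3 inch.py
```

```text
time: 23.05
tcp_pos: [0.4635, -0.3031, 0.1445]
tcp_rot: [-1.926, -2.473, 0.001]
force: [-0.2, -0.0, -1.3]
grip_width: 0.703
gripper_force: 0.0
time: 23.72
tcp_pos: [0.4658, -0.3054, 0.1511]
tcp_rot: [1.93, 2.475, 0.001]
force: [0.2, 0.4, 8.3]
grip_width: 0.294
gripper_force: 58.4
time: 23.97
tcp_pos: [0.4657, -0.3054, 0.1718]
tcp_rot: [1.93, 2.475, 0.0]
force: [1.3, -0.4, -4.1]
grip_width: 0.297
gripper_force: 59.8
```

```bash
echo '[0, 0, 0, 0, 0, -0.03, 0, 0, 0, 0, 0, 0, -0.04, 0, 0, 0, 0, 0, 0, -0.04, 0, 0, 0, 0, 0, 0, -0.04, 0, 0, 0, 0, 0, 0, -0.038, 0, 0, 0, 0, 0, 0, 0, 0]' | python3 inch.py
echo '[0, 0, 0, 0.0329, 0.0121, 0, 0, 0, 0, 0, 0.0329, 0.0121, 0, 0, 0, 0, 0, 0.0329, 0.0121, 0, 0, 0, 0, 0, 0.0329, 0.0121, 0, 0, 0, 0, 0, 0.0329, 0.0121, 0, 0, 0, 0, 0, 0.0329, 0.0121, 0, 0, 0, 0, 0, 0.0329, 0.0121, 0, 0, 0, 0, 0, 0.0329, 0.0121, 0, 0, 0, 0, 0, 0.0329, 0.0121, 0, 0, 0, 0, 0, 0.0329, 0.0121, 0, 0, 0, 0, 0, 0, 0, 0, 0, 0, 0, 0, 0, 0, 0, 0]' | python3 inch.py
python3 - <<'E'
from h import *
delta(.5027,.043,.36,14.5)
w=bot.camera('wrist');a=bot.camera('scene');b=bot.camera('side')
s=bot.sense();p=s['tcp_pos'];T=R.from_rotvec(s['tcp_rot']).as_matrix()
for n,im in(('wrist',w),('scene',a),('side',b)):
    cv2.imwrite(f'pics/pin_{n}.png',im);m=bot.camera_model(n);print(n,'grip',proj(m,p),'tip est',proj(m,p+T[:,2]*.141),'mid',proj(m,p+T[:,2]*.05))
E
```

```text
time: 24.47
tcp_pos: [0.4658, -0.3058, 0.3641]
tcp_rot: [1.927, 2.469, 0.001]
force: [0.6, -0.0, -4.5]
grip_width: 0.292
gripper_force: 61.4
time: 25.47
tcp_pos: [0.502, 0.0454, 0.3568]
tcp_rot: [-1.928, -2.48, 0.0]
force: [-0.2, -1.3, -4.3]
grip_width: 0.291
gripper_force: 61.1
t 25.47 tcp [0.502  0.0454 0.3568] F [-0.2 -1.3 -4.3] w 0.291 
 shift [-0.0025  0.0001 -0.0032] turn [-0.0004 -0.0003 -0.0038]
wrist grip (np.float64(322.1203229362797), np.float64(257.68159126662977)) tip est (np.float64(321.4312650270247), np.float64(186.20156460052976)) mid (np.float64(321.77448518500904), np.float64(221.80580876570764))
scene grip (np.float64(317.9885038641658), np.float64(108.08693421495198)) tip est (np.float64(317.4808689929721), np.float64(154.3025436735207)) mid (np.float64(317.79525561757816), np.float64(125.6804566454449))
side grip (np.float64(287.97465305398646), np.float64(109.3487771824796)) tip est (np.float64(291.0089573285751), np.float64(163.9400322502827)) mid (np.float64(289.11009212997834), np.float64(129.77686830390414))
```

One combined picture of all three crops, to read the pin's axis, tip and the stack.

Run:
```python
from h import *
w,a,b=[cv2.imread(f'pics/pin_{n}.png') for n in('wrist','scene','side')]
e=np.hstack([crop(w,285,130,365,300,3.5),crop(a,283,90,353,260-0,3.5)[:595],crop(b,260,95,330,265,3.5)[:595]])
print(e.shape);cv2.imwrite('pics/m2.png',e[:600,:800])
```

```text
(595, 770, 3)
```

View pics/m2.png

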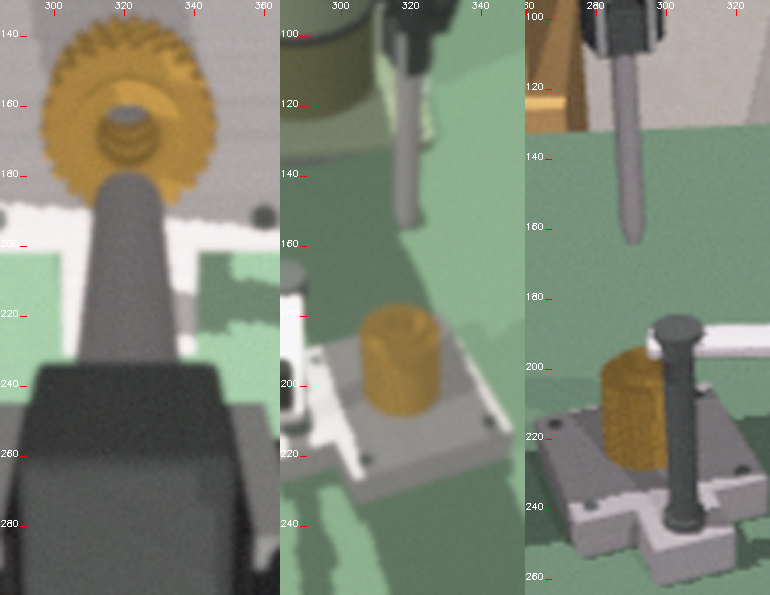

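The picture shows the pin hanging straight and three seated gears. Wrist crop: shank axis and bore both at column 320.9. Scene crop: tip (319,154) and stack axis near column 317. Side crop: tip (290.1,163). I compare pin and stack numerically to find the remaining offset.

Run:
```python
from h import *
np.set_printoptions(precision=4,suppress=True)
def edges(im,rows,u0,u1):
    o=[]
    for v in rows:
        g=np.abs(np.diff(cv2.GaussianBlur(im,(3,3),0)[v,u0:u1].astype(float),axis=0)).sum(1)
        c=(u1-u0)//2;l=np.argmax(g[:c]);r=c+np.argmax(g[c:]);
        f=lambda i:np.average(np.arange(max(i-1,0),i+2),weights=g[max(i-1,0):i+2])+.5
        o.append((v,u0+f(l),u0+f(r)))
    return np.array(o)
S=cv2.imread('pics/pin_scene.png');D=cv2.imread('pics/pin_side.png');W=cv2.imread('pics/pin_wrist.png')
ms,md,mw=[bot.camera_model(n) for n in('scene','side','wrist')]
for im,rows,u0,u1 in((S,range(118,150,4),308,331),(D,range(116,158,5),279,300),(W,range(195,230,6),300,343)):
    e=edges(im,rows,u0,u1);print(np.c_[e,(e[:,1]+e[:,2])/2][[0,1,2,-3,-2,-1]])
print('tip',tri((ms,(319.1,153.3)),(md,(290.1,162.6))))
for n,im,m in(('scene',S,ms),('side',D,md)):
    hsv=cv2.cvtColor(im,cv2.COLOR_BGR2HSV);k=cv2.inRange(hsv,(10,90,50),(30,255,255))
    sub=k[170:235,270:345]
    print(n,[(170+r,270+np.flatnonzero(sub[r]).min(),270+np.flatnonzero(sub[r]).max()) for r in range(5,60,6) if sub[r].any()])
    print([proj(m,(.5022,.043,z)) for z in(.058,.09,.116)])
print('bore (hub top)',atz(mw,(320.8,168.1),.116))
s=np.load('s3.npy');m3=np.load('s3m.npy',allow_pickle=True).item();print('expect bore in w8',proj(m3,(.5022,.043,.116)))
print(cv2.cvtColor(s,cv2.COLOR_BGR2HSV)[155:215:2,320,2],cv2.cvtColor(s,cv2.COLOR_BGR2HSV)[180,295:345:2,2])
```

```text
[[118.     312.3808 322.7812 317.581 ]
 [122.     313.1852 322.617  317.9011]
 [126.     313.5595 323.281  318.4202]
 [138.     315.3987 322.6733 319.036 ]
 [142.     315.3861 322.5361 318.9611]
 [146.     315.3354 322.5349 318.9352]]
[[116.     283.7744 291.678  287.7262]
 [121.     284.1806 292.2236 288.2021]
 [126.     284.4236 292.3074 288.3655]
 [146.     285.6042 291.6628 288.6335]
 [151.     288.3    291.7821 290.041 ]
 [156.     285.7683 294.2297 289.999 ]]
[[195.     310.5365 331.4761 321.0063]
 [201.     310.3459 332.3886 321.3672]
 [207.     309.4459 332.6767 321.0613]
 [213.     308.5299 333.6839 321.1069]
 [219.     307.6335 334.5314 321.0825]
 [225.     307.4177 335.3701 321.3939]]
tip (array([0.5001, 0.0472, 0.2174]), np.float64(0.00011297224791918834))
scene [(181, np.int64(307), np.int64(326)), (187, np.int64(306), np.int64(327)), (193, np.int64(307), np.int64(327)), (199, np.int64(307), np.int64(327)), (205, np.int64(309), np.int64(325))]
[(np.float64(317.1698645248781), np.float64(195.71022136113635)), (np.float64(317.2512617831641), np.float64(188.05814697679565)), (np.float64(317.3200821494527), np.float64(181.58841355964682))]
side [(199, np.int64(283), np.int64(299)), (205, np.int64(282), np.int64(299)), (211, np.int64(282), np.int64(299)), (217, np.int64(282), np.int64(299)), (223, np.int64(283), np.int64(300)), (229, np.int64(293), np.int64(296))]
[(np.float64(293.91561477845875), np.float64(215.39959618982243)), (np.float64(293.3757297229928), np.float64(205.67514310657214)), (np.float64(292.9232261966629), np.float64(197.52461316089313))]
bore (hub top) [0.5024 0.039  0.116 ]
expect bore in w8 (np.float64(320.8621743898223), np.float64(178.68264054112836))
[161 158 140 182 196 194 191 140 115 119 121 126 132 122 137 135 119 123
 150 159 161 169 186 191 188 196 224 229 229 229] [158 164 160 165 166 165 159 139 123 123 118 118 123 123 118 118 131 131
 133 157 163 164 166 162 160]
```

The tip is about 4.4 mm further along tool x than the tool centre. Tool y is aligned with the bore, and the tilt is about 0.4°. I re-sense, correct and go down above the stack.

```bash
python3 -c "
from h import *
delta(.5024,.0376,.285,14.5)"
```

```text
t 25.62 tcp [0.5021 0.0428 0.3571] F [ 0.3  0.1 -5. ] w 0.292 
 shift [-0.005  -0.0009  0.0721] turn [-0.0001  0.0005 -0.0083]
```

```bash
echo '[0, 0, 0, -0.005, 0, 0, 0, 0, 0, 0, 0, 0, 0.03, 0, 0, 0, 0, 0, 0, 0.03, 0, 0, 0, 0, 0, 0, 0.02, 0, 0, 0, 0, 0, 0, 0.01, 0, 0, 0, 0, 0, 0, 0, 0]' | python3 inch.py
echo '[0, 0, 0, 0, 0, 0.008, 0, 0, 0, 0, 0, 0, 0.008, 0, 0, 0, 0, 0, 0, 0.008, 0, 0, 0, 0, 0, 0, 0, 0]' | python3 inch.py
```

```text
time: 26.12
tcp_pos: [0.5028, 0.0377, 0.2653]
tcp_rot: [-1.933, -2.474, 0.004]
force: [0.2, -0.4, -4.6]
grip_width: 0.292
gripper_force: 61.1
time: 26.45
tcp_pos: [0.503, 0.0387, 0.2419]
tcp_rot: [-1.932, -2.476, 0.002]
force: [-0.4, -0.2, -4.1]
grip_width: 0.296
gripper_force: 61.0
```

```bash
echo '[0, 0, 0, 0, 0, 0.007, 0, 0, 0, 0, 0, 0, 0.007, 0, 0, 0, 0, 0, 0, 0.007, 0, 0, 0, 0, 0, 0, 0, 0]' | python3 inch.py; echo '[0, 0, 0, 0, 0, 0.006, 0, 0, 0, 0, 0, 0, 0.006, 0, 0, 0, 0, 0, 0, 0, 0]' | python3 inch.py
```

```text
time: 26.78
tcp_pos: [0.503, 0.0388, 0.2207]
tcp_rot: [-1.931, -2.476, 0.002]
force: [-0.2, -0.7, -4.5]
grip_width: 0.289
gripper_force: 61.0
time: 27.03
tcp_pos: [0.5031, 0.0388, 0.209]
tcp_rot: [-1.932, -2.477, 0.002]
force: [-0.6, 0.4, -6.0]
grip_width: 0.297
gripper_force: 61.0
```

```bash
echo '[0, 0, 0, 0, 0, 0.006, 0, 0, 0, 0, 0, 0, 0.006, 0, 0, 0, 0, 0, 0, 0.006, 0, 0, 0, 0, 0, 0, 0, 0]' | python3 inch.py; echo '[0, 0, 0, 0, 0, 0.005, 0, 0, 0, 0, 0, 0, 0.005, 0, 0, 0, 0, 0, 0, 0, 0]' | python3 inch.py
```

```text
time: 27.37
tcp_pos: [0.503, 0.0389, 0.1909]
tcp_rot: [-1.931, -2.476, 0.002]
force: [-0.4, 0.2, -5.0]
grip_width: 0.298
gripper_force: 61.1
time: 27.62
tcp_pos: [0.5031, 0.0388, 0.1812]
tcp_rot: [-1.932, -2.477, 0.001]
force: [-1.0, 0.7, -4.2]
grip_width: 0.3
gripper_force: 61.1
```

```bash
echo '[0, 0, 0, 0, 0, 0.005, 0, 0, 0, 0, 0, 0, 0.005, 0, 0, 0, 0, 0, 0, 0, 0]' | python3 inch.py; echo '[0, 0, 0, 0, 0, 0.004, 0, 0, 0, 0, 0, 0, 0.004, 0, 0, 0, 0, 0, 0, 0, 0]' | python3 inch.py
```

```text
time: 27.87
tcp_pos: [0.5031, 0.0388, 0.1711]
tcp_rot: [-1.932, -2.477, 0.001]
force: [-0.8, 1.2, -4.6]
grip_width: 0.298
gripper_force: 61.1
time: 28.12
tcp_pos: [0.5032, 0.0388, 0.1634]
tcp_rot: [-1.932, -2.477, 0.001]
force: [0.3, 1.7, -5.7]
grip_width: 0.289
gripper_force: 61.1
```

```bash
echo '[0, 0, 0, 0, 0, 0.004, 0, 0, 0, 0, 0, 0, 0.004, 0, 0, 0, 0, 0, 0, 0, 0]' | python3 inch.py; echo '[0, 0, 0, 0, 0, 0.003, 0, 0, 0, 0, 0, 0, 0.003, 0, 0, 0, 0, 0, 0, 0, 0]' | python3 inch.py;  echo '[0, 0, 0, 0, 0, 0.002, 0, 0, 0, 0, 0, 0, 0, 0]' | python3 inch.py
```

```text
time: 28.37
tcp_pos: [0.5033, 0.0389, 0.1553]
tcp_rot: [-1.932, -2.477, 0.001]
force: [-0.0, 1.3, -5.0]
grip_width: 0.292
gripper_force: 61.1
time: 28.62
tcp_pos: [0.5033, 0.0389, 0.1495]
tcp_rot: [-1.932, -2.477, 0.001]
force: [0.2, 0.6, -5.7]
grip_width: 0.295
gripper_force: 61.0
time: 28.78
tcp_pos: [0.5034, 0.0388, 0.1478]
tcp_rot: [-1.932, -2.477, 0.0]
force: [0.2, 1.4, -5.3]
grip_width: 0.292
gripper_force: 61.1
```

```bash
echo '[0, 0, 0, 0, 0, 0.002, 0, 0, 0, 0, 0, 0, 0, 0]' | python3 inch.py;  echo '[0, 0, 0, 0, 0, 0.0015, 0, 0, 0, 0, 0, 0, 0, 0]' | python3 inch.py; echo '[0, 0, 0, 0, 0, 0.0015, 0, 0, 0, 0, 0, 0, 0, 0]' | python3 inch.py
```

```text
time: 28.95
tcp_pos: [0.5034, 0.0389, 0.1458]
tcp_rot: [-1.932, -2.477, 0.0]
force: [1.3, 2.0, -5.1]
grip_width: 0.29
gripper_force: 61.1
time: 29.12
tcp_pos: [0.5037, 0.0388, 0.1451]
tcp_rot: [1.932, 2.477, 0.001]
force: [-2.2, 1.6, 10.3]
grip_width: 0.297
gripper_force: 63.2
time: 29.28
tcp_pos: [0.5044, 0.0386, 0.1447]
tcp_rot: [1.931, 2.475, 0.003]
force: [-4.1, 1.3, 35.6]
grip_width: 0.294
gripper_force: 66.8
```

Contact came at TCP z 0.145, tip about 4 mm, so the pin is home. I release, rise, check the head's height and relocate the keeper handle numerically.

```bash
echo '[0, 0, 0, 0, 0, -0.001, 0, 0, 0, 0, 0, 0, 0, 0.7, 0, 0, 0, 0, 0, 0, 0.7, 0, 0, 0, 0, 0, 0, 0.7, 0, 0, 0, 0, 0, -0.02, 0.7, 0, 0, 0, 0, 0, -0.04, 0.7, 0, 0, 0, 0, 0, -0.04, 0.7, 0, 0, 0, 0, 0, -0.04, 0.7, 0, 0, 0, 0, 0, 0, 0.7, 0, 0, 0, 0, 0, 0, 0.7]' | python3 inch.py
cat > hd.py <<'E'
from h import *
def dark(n,xyz,r,vmax):
    m=bot.camera_model(n);im=bot.camera(n);u,v=map(int,proj(m,xyz))
    g=im[v-r:v+r,u-r:u+r].max(2);k=(g<vmax).astype(np.uint8)
    N,L,st,c=cv2.connectedComponentsWithStats(k)
    return m,[(c[i]+[u-r,v-r],st[i]+np.array([u-r,v-r,0,0,0])) for i in range(1,N) if st[i,4]>15]
if __name__=='__main__':
    q=[.6486,-.0561,.217];R_={}
    for n in('scene','side'):
        m,B=dark(n,q,22,60);print(n,'expect top,bot',np.round(proj(m,(q[0],q[1],.234)),1),np.round(proj(m,(q[0],q[1],.194)),1));print([(c.round(1),s) for c,s in B])
    delta(*q,15)
E
python3 hd.py
```

```text
time: 30.12
tcp_pos: [0.504, 0.0388, 0.2855]
tcp_rot: [1.931, 2.475, 0.003]
force: [-0.9, 1.3, -1.5]
grip_width: 0.699
gripper_force: 0.0
scene expect top,bot [283.7 193.7] [284.7 205.2]
[]
side expect top,bot [356.3 174.2] [355.5 189.1]
[(array([355.8, 181.7]), array([353, 174,   7,  17, 101]))]
t 30.22 tcp [0.5031 0.0388 0.2833] F [ 0.4  0.3 -0.6] w 0.701 
 shift [-0.1275  0.118   0.0662] turn [-0.001  -0.     -0.0157]
```

The side camera sees the handle at (355.8,181.7), right where predicted (355.9,181.7). I go over it and turn.

```bash
echo '[0, 0, 0, -0.0255, 0.0236, -0.005, 0.45, 0, 0, 0, -0.0255, 0.0236, 0, 0.45, 0, 0, 0, -0.0255, 0.0236, 0, 0.45, 0, 0, 0, -0.0255, 0.0236, 0, 0.45, 0, 0, 0, -0.0255, 0.0236, 0, 0.45, 0, 0, 0.124, 0, 0, 0, 0.45, 0, 0, 0.124, 0, 0, 0, 0.45, 0, 0, 0.124, 0, 0, 0, 0.45, 0, 0, 0.124, 0, 0, 0, 0.45, 0, 0, 0.124, 0, 0, 0, 0.45]' | python3 inch.py
echo '[0, 0, 0.124, 0, 0, 0, 0.45, 0, 0, 0.124, 0, 0, 0, 0.45, 0, 0, 0.124, 0, 0, 0, 0.45, 0, 0, 0.124, 0, 0, 0, 0.45, 0, 0, 0.124, 0, 0, 0, 0.45, 0, 0, 0.124, 0, 0, 0, 0.45, 0, 0, 0.124, 0, 0, 0, 0.45, 0, 0, 0.124, 0, 0, 0, 0.45, 0, 0, 0.124, 0, 0, 0, 0.45, 0, 0, 0.124, 0, 0, 0, 0.45, 0, 0, 0, 0, 0, 0, 0.45]' | python3 inch.py
python3 -c "
from h import *
delta(.6486,-.0561,.206,-93.1)"
```

```text
time: 31.05
tcp_pos: [0.6487, -0.0562, 0.2872]
tcp_rot: [-2.6, -1.76, 0.003]
force: [0.5, -0.3, 0.7]
grip_width: 0.454
gripper_force: 0.0
time: 31.97
tcp_pos: [0.6487, -0.0561, 0.2873]
tcp_rot: [3.14, -0.079, -0.004]
force: [-0.6, -0.1, 0.3]
grip_width: 0.451
gripper_force: 0.0
t 31.97 tcp [ 0.6487 -0.0561  0.2873] F [-0.6 -0.1  0.3] w 0.451 
 shift [ 0.0001 -0.0001  0.0813] turn [0.0006 0.0024 0.0041]
```

```bash
echo '[0, 0, 0, 0, 0, 0.03, 0.45, 0, 0, 0, 0, 0, 0.03, 0.45, 0, 0, 0, 0, 0, 0.02, 0.45, 0, 0, 0, 0, 0, 0, 0.45]' | python3 inch.py
echo '[0, 0, -0.12, -0.0009, -0.0146, 0, 0.45, 0, 0, -0.12, -0.0009, -0.0146, 0, 0.45, 0, 0, -0.12, -0.0009, -0.0146, 0, 0.45, 0, 0, -0.12, -0.0009, -0.0146, 0, 0.45, 0, 0, -0.12, -0.0009, -0.0146, 0, 0.45, 0, 0, -0.12, -0.0009, -0.0146, 0, 0.45, 0, 0, -0.12, -0.0009, -0.0146, 0, 0.45, 0, 0, 0, 0, 0, 0, 0.45]' | python3 inch.py
python3 -c "
from h import *
s=bot.sense();d=s['tcp_pos'][:2]-[.5268,-.0495];print(np.hypot(*d),105.1-np.degrees(np.arctan2(d[1],d[0])),s['qpos'].round(2))"
```

```text
time: 32.3
tcp_pos: [0.6473, -0.0556, 0.2043]
tcp_rot: [-3.14, 0.062, 0.011]
force: [0.3, 0.3, -0.8]
grip_width: 0.447
gripper_force: 0.0
time: 32.97
tcp_pos: [0.6115, 0.0384, 0.2101]
tcp_rot: [-2.887, -1.236, -0.001]
force: [0.7, 0.4, -0.6]
grip_width: 0.451
gripper_force: 0.0
0.12205075490397183 59.062719896841784 [-0.3   0.83  0.41  1.37 -0.36  1.01 -0.58]
```

```bash
echo '[0, 0, -0.12, -0.0009, -0.0146, 0.004, 0.45, 0, 0, -0.12, -0.0009, -0.0146, 0, 0.45, 0, 0, -0.12, -0.0009, -0.0146, 0, 0.45, 0, 0, -0.12, -0.0009, -0.0146, 0, 0.45, 0, 0, -0.12, -0.0009, -0.0146, 0, 0.45, 0, 0, -0.12, -0.0009, -0.0146, 0, 0.45, 0, 0, -0.12, -0.0009, -0.0146, 0, 0.45, 0, 0, 0, 0, 0, 0, 0.45]' | python3 inch.py
echo '[0, 0, -0.06, -0.0002, -0.0073, 0, 0.45, 0, 0, -0.06, -0.0002, -0.0073, 0, 0.45, 0, 0, -0.06, -0.0002, -0.0073, 0, 0.45, 0, 0, 0, 0, 0, 0, 0.45]' | python3 inch.py
python3 -c "
from h import *
s=bot.sense();d=s['tcp_pos'][:2]-[.5268,-.0495];print(np.hypot(*d),105.1-np.degrees(np.arctan2(d[1],d[0])),s['qpos'].round(2))"
```

```text
time: 33.63
tcp_pos: [0.5178, 0.07, 0.2059]
tcp_rot: [-2.14, -2.3, 0.0]
force: [-0.8, -0.4, 0.1]
grip_width: 0.455
gripper_force: 0.0
time: 33.97
tcp_pos: [0.4974, 0.0664, 0.2055]
tcp_rot: [1.933, 2.476, -0.0]
force: [0.3, -0.7, 0.5]
grip_width: 0.447
gripper_force: 0.0
0.11959208004397638 0.8720890989005881 [-0.26  0.64  0.12  1.79 -0.1   0.72  0.15]
```

```bash
echo '[0, 0, 0, 0, -0.004, 0, 0.45, 0, 0, 0, 0, -0.003, 0, 0.45, 0, 0, 0, 0, 0, 0, 0.45]' | python3 inch.py; echo '[0, 0, 0, 0, -0.0025, 0, 0.45, 0, 0, 0, 0, 0, 0, 0.45]' | python3 inch.py
```

```text
time: 34.22
tcp_pos: [0.4904, 0.0653, 0.2051]
tcp_rot: [1.935, 2.474, -0.001]
force: [-0.3, 0.4, 0.2]
grip_width: 0.446
gripper_force: 0.0
time: 34.38
tcp_pos: [0.4879, 0.0649, 0.205]
tcp_rot: [1.933, 2.476, -0.0]
force: [-1.1, -0.6, 0.1]
grip_width: 0.45
gripper_force: 0.0
```

```bash
echo '[0, 0, 0, 0, -0.002, 0, 0.45, 0, 0, 0, 0, 0, 0, 0.45]' | python3 inch.py; echo '[0, 0, 0, 0, -0.0015, 0, 0.45, 0, 0, 0, 0, 0, 0, 0.45]' | python3 inch.py; echo '[0, 0, 0, 0, -0.0015, 0, 0.45, 0, 0, 0, 0, 0, 0, 0.45]' | python3 inch.py
```

```text
time: 34.55
tcp_pos: [0.4866, 0.0647, 0.2051]
tcp_rot: [1.932, 2.476, 0.002]
force: [4.4, 1.6, -2.7]
grip_width: 0.452
gripper_force: 2.6
time: 34.72
tcp_pos: [0.4864, 0.0646, 0.2052]
tcp_rot: [1.93, 2.475, 0.005]
force: [15.3, 4.4, -8.7]
grip_width: 0.449
gripper_force: 7.6
time: 34.88
tcp_pos: [0.4862, 0.0645, 0.2053]
tcp_rot: [1.929, 2.473, 0.008]
force: [24.5, 6.5, -14.9]
grip_width: 0.452
gripper_force: 12.5
```

The stop is reached: force climbs with no motion, at the handle position for angle 0. I ease off to centre the handle between the fingers, rise, and check with the cameras.

```bash
echo '[0, 0, 0, 0, 0.006, 0, 0.45, 0, 0, 0, 0, 0.005, 0, 0.45, 0, 0, 0, 0, 0, 0, 0.45, 0, 0, 0, 0, 0, -0.02, 0.45, 0, 0, 0, 0, 0, -0.03, 0.45, 0, 0, 0, 0, 0, -0.04, 0.45, 0, 0, 0, 0.02, 0, -0.02, 0.45, 0, 0, 0, 0.04, 0, 0, 0.45, 0, 0, 0, 0.04, 0, 0, 0.45, 0, 0, 0, 0.04, 0, 0, 0.45, 0, 0, 0, 0, 0, 0, 0.45]' | python3 inch.py
python3 - <<'E'
from hd import *
q=[.495,.0683,.217]
for n in('scene','side'):
    m,B=dark(n,q,22,60);print(n,'expect mid',np.round(proj(m,(q[0],q[1],.214)),1),'dark',[(c.round(1),s[4]) for c,s in B])
    print(' keeper.1 would be',np.round(proj(m,(.5268+.122*np.cos(np.radians(99.4)),-.0495+.122*np.sin(np.radians(99.4)),.214)),1),'gold',[(c.round(1),a) for c,a in blobs(bot.camera(n),120) if 250<c[0]<340 and 150<c[1]<240])
m=bot.camera_model('wrist');im=bot.camera('wrist');cv2.imwrite('pics/end.png',im)
for z in(.176,.194):print('hole axis px',proj(m,(.5025,.0425,z)))
delta(.5,.2,.3,15)
E
```

```text
time: 35.8
tcp_pos: [0.4568, 0.2094, 0.3147]
tcp_rot: [-1.919, -2.483, -0.001]
force: [0.2, 1.6, -0.5]
grip_width: 0.452
gripper_force: 0.0
scene expect mid [326.7 152.3] dark [(array([326.9, 152.3]), np.int64(28))]
 keeper.1 would be [328.4 155.2] gold [(array([316.8, 192. ]), 551.5)]
side expect mid [288.  160.1] dark [(array([288.2, 160. ]), np.int64(81))]
 keeper.1 would be [292.6 159.4] gold [(array([290.9, 212.4]), 518.0)]
hole axis px (np.float64(324.18228829132886), np.float64(331.1138644377128))
hole axis px (np.float64(324.362843847534), np.float64(343.23216353637446))
t 36.05 tcp [0.4599 0.2012 0.315 ] F [-0.3  0.1  0.5] w 0.447 
 shift [-0.0108  0.0386  0.015 ] turn [-0.0003  0.0006 -0.0174]
```

The handle sits exactly at the stop in both cameras: (326.9,152.3) against the expected (326.7,152.3), and (288.2,160.0) against (288.0,160.1). Last check is for any gear left on the table, then I hand in.

Run:
```python
from h import *
L=[(x.round(3),round(float(a),2)) for x,c,a in gears('scene',amin=80,show=False) if .2<x[0]<1 and -.5<x[1]<.7];print(L)
ok=not any(.6<a<1.3 and np.hypot(x[0]-.48,x[1]-.045)>.08 for x,a in L);print(ok)
if ok: print(bot.job_done())
```

```text
[(array([ 0.448, -0.352]), 4.54), (array([0.444, 0.05 ]), 1.61)]
True
the job is handed in; nothing more can be done
None
```

The job is handed in: three gears are stacked on the boss, the long pin is home through them (judged by contact height, tip about 4 mm above the table), and the keeper arm is back at its stop.

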